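# Fit the alarm bell's batteries and lock them in

### The job

Put every battery cartridge on the nightstand into a bay of the white alarm bell, any one to a bay, flat and fully home, and lock each one by turning the slotted cam at its bay a quarter turn clockwise to its stop with the yellow slot key, so that the red tongue lies over the cartridge; do not turn the cams with the fingers. Then stand the key back in its wooden stand, fully down, and leave the other things on the nightstand where they are.

Things in the scene. Friction and masses are not known exactly. Their poses are not given: they have to be found in the camera images.
- pack0_mid (a point): Battery cartridge (2 or 3 of the three are present; they are all alike). Black flat block 80 (its x) x 50 (its y) x 20 mm with, centred on top, an orange grip rib 44 (along x) x 20 (along y) x 25 mm high; 45 mm high in all, about 0.14 kg. The point is the cartridge's centre, 22.5 mm above its underside; z up. Pinch the rib across its 20 mm. Turning it by half a turn makes no difference.
- pack1_mid (a point): Battery cartridge (2 or 3 of the three are present; they are all alike). Black flat block 80 (its x) x 50 (its y) x 20 mm with, centred on top, an orange grip rib 44 (along x) x 20 (along y) x 25 mm high; 45 mm high in all, about 0.14 kg. The point is the cartridge's centre, 22.5 mm above its underside; z up. Pinch the rib across its 20 mm. Turning it by half a turn makes no difference.
- pack2_mid (a point): Battery cartridge (2 or 3 of the three are present; they are all alike). Black flat block 80 (its x) x 50 (its y) x 20 mm with, centred on top, an orange grip rib 44 (along x) x 20 (along y) x 25 mm high; 45 mm high in all, about 0.14 kg. The point is the cartridge's centre, 22.5 mm above its underside; z up. Pinch the rib across its 20 mm. Turning it by half a turn makes no difference.
- bay0 (a point): Battery bay: rectangular pocket in the white alarm bell, 85 (x) x 55 mm (y), 20 mm deep, with a 4 mm chamfer round the mouth; this point is the centre of its mouth, level with the bell's flat top (28 mm above the table). A seated cartridge's black shoulder is flush with that top, so its centre lies 2.5 mm above this point; rib and pocket both run along x (either way round). Bays lie 80 mm apart along the bell's y. Any cartridge fits any bay.
- cam0 (a joint): Angle of the cam lock of bay0, rad: 0 = open (slot and red tongue point along the bell's +y), pi/2 = hard stop, locked (slot along the bell's x, tongue pointing to +x over the shoulder of the cartridge in bay0). Grows clockwise seen from above. Starts between 0 and 0.3. Stiff (about 0.08 N m) and stays where it is left. The tongue is blocked by a cartridge that is not fully down.
- slot0 (a point): Top centre of the steel cam of bay0 (42 mm across), on its turning axis, 68 mm from the bay's centre along the bell's -x; 13 mm above the bell's flat top. The slot runs along this point's own x axis (which turns with the cam): 9 mm wide, 8 mm deep, 32 mm long, open at both ends. The red tongue points along +x and reaches 38 mm from the axis, its top 6 mm above the bell's flat top.
- bay1 (a point): Battery bay: rectangular pocket in the white alarm bell, 85 (x) x 55 mm (y), 20 mm deep, with a 4 mm chamfer round the mouth; this point is the centre of its mouth, level with the bell's flat top (28 mm above the table). A seated cartridge's black shoulder is flush with that top, so its centre lies 2.5 mm above this point; rib and pocket both run along x (either way round). Bays lie 80 mm apart along the bell's y. Any cartridge fits any bay.
- cam1 (a joint): Angle of the cam lock of bay1, rad: 0 = open (slot and red tongue point along the bell's +y), pi/2 = hard stop, locked (slot along the bell's x, tongue pointing to +x over the shoulder of the cartridge in bay1). Grows clockwise seen from above. Starts between 0 and 0.3. Stiff (about 0.08 N m) and stays where it is left. The tongue is blocked by a cartridge that is not fully down.
- slot1 (a point): Top centre of the steel cam of bay1 (42 mm across), on its turning axis, 68 mm from the bay's centre along the bell's -x; 13 mm above the bell's flat top. The slot runs along this point's own x axis (which turns with the cam): 9 mm wide, 8 mm deep, 32 mm long, open at both ends. The red tongue points along +x and reaches 38 mm from the axis, its top 6 mm above the bell's flat top.
- bay2 (a point): Battery bay: rectangular pocket in the white alarm bell, 85 (x) x 55 mm (y), 20 mm deep, with a 4 mm chamfer round the mouth; this point is the centre of its mouth, level with the bell's flat top (28 mm above the table). A seated cartridge's black shoulder is flush with that top, so its centre lies 2.5 mm above this point; rib and pocket both run along x (either way round). Bays lie 80 mm apart along the bell's y. Any cartridge fits any bay.
- cam2 (a joint): Angle of the cam lock of bay2, rad: 0 = open (slot and red tongue point along the bell's +y), pi/2 = hard stop, locked (slot along the bell's x, tongue pointing to +x over the shoulder of the cartridge in bay2). Grows clockwise seen from above. Starts between 0 and 0.3. Stiff (about 0.08 N m) and stays where it is left. The tongue is blocked by a cartridge that is not fully down.
- slot2 (a point): Top centre of the steel cam of bay2 (42 mm across), on its turning axis, 68 mm from the bay's centre along the bell's -x; 13 mm above the bell's flat top. The slot runs along this point's own x axis (which turns with the cam): 9 mm wide, 8 mm deep, 32 mm long, open at both ends. The red tongue points along +x and reaches 38 mm from the axis, its top 6 mm above the bell's flat top.
- key_grip (a point): Slot key standing upright in its wooden stand: yellow handle 30 (x) x 22 (y) x 60 mm high, this point at the handle's centre, z up. Below the handle a black round guard (46 mm across, 6 mm thick, underside 36 mm below this point), and below that a steel blade 28 mm wide (along x), 3 mm thick (along y), 24 mm long. Pinch the handle across its 22 mm. About 0.1 kg.
- key_tip (a point): Middle of the lower edge of the key's blade, 60 mm below the handle's centre; same axes as key_grip.
- stand_top (a point): Fixed wooden key stand, 85 (x) x 75 x 30 mm: this point is the centre of its slot mouth, on its top face. The slot is 36 (along x) x 12 mm, 26 mm deep; when the key is home its guard lies on the top face, so the handle's centre is 36 mm above this point, its blade along x.
- plate: Bystander, to be left where it is: steel plate, 170 mm across, 16 mm high; origin at the centre of its underside.
- pot: Bystander, to be left where it is: small terracotta pot, 90 mm across, 75 mm high; origin at the centre of its underside.
- comb: Bystander, to be left where it is: flat wooden comb, 160 x 45 x 6 mm; origin at the centre of its underside.
- tumbler: Bystander, to be left where it is: steel tumbler, 68 mm across, 80 mm high; origin at the centre of its underside.
- specs_case: Bystander, to be left where it is: green spectacles case, 160 x 60 x 40 mm; origin at the centre of its underside.
- bangle: Bystander, to be left where it is: green glass bangle lying flat, 68 mm across, 12 mm high; origin at the centre of its underside.
Mind the look-alikes: they are no part of the job. What is shaped like the part that bears key_grip but blue is not meant. What is shaped like the part that bears pack0_mid but pink is not meant.

How it is judged:
On the way, in this order (a step that is already met when the one before it is completed fails the run):
1. every cartridge present is seated flat and fully home in a bay (((x of pack0_mid in the frame of bay0 between -0.004 and 0.004 m and y of pack0_mid in the frame of bay0 between -0.004 and 0.004 m and z of pack0_mid in the frame of bay0 between -0.0005 and 0.0055 m and angle between the z axis of pack0_mid and the z axis of bay0, either way round below 0.06 rad and angle between the x axis of pack0_mid and the x axis of bay0, either way round below 0.1 rad) or (x of pack0_mid in the frame of bay1 between -0.004 and 0.004 m and y of pack0_mid in the frame of bay1 between -0.004 and 0.004 m and z of pack0_mid in the frame of bay1 between -0.0005 and 0.0055 m and angle between the z axis of pack0_mid and the z axis of bay1, either way round below 0.06 rad and angle between the x axis of pack0_mid and the x axis of bay1, either way round below 0.1 rad) or (x of pack0_mid in the frame of bay2 between -0.004 and 0.004 m and y of pack0_mid in the frame of bay2 between -0.004 and 0.004 m and z of pack0_mid in the frame of bay2 between -0.0005 and 0.0055 m and angle between the z axis of pack0_mid and the z axis of bay2, either way round below 0.06 rad and angle between the x axis of pack0_mid and the x axis of bay2, either way round below 0.1 rad)) and ((x of pack1_mid in the frame of bay0 between -0.004 and 0.004 m and y of pack1_mid in the frame of bay0 between -0.004 and 0.004 m and z of pack1_mid in the frame of bay0 between -0.0005 and 0.0055 m and angle between the z axis of pack1_mid and the z axis of bay0, either way round below 0.06 rad and angle between the x axis of pack1_mid and the x axis of bay0, either way round below 0.1 rad) or (x of pack1_mid in the frame of bay1 between -0.004 and 0.004 m and y of pack1_mid in the frame of bay1 between -0.004 and 0.004 m and z of pack1_mid in the frame of bay1 between -0.0005 and 0.0055 m and angle between the z axis of pack1_mid and the z axis of bay1, either way round below 0.06 rad and angle between the x axis of pack1_mid and the x axis of bay1, either way round below 0.1 rad) or (x of pack1_mid in the frame of bay2 between -0.004 and 0.004 m and y of pack1_mid in the frame of bay2 between -0.004 and 0.004 m and z of pack1_mid in the frame of bay2 between -0.0005 and 0.0055 m and angle between the z axis of pack1_mid and the z axis of bay2, either way round below 0.06 rad and angle between the x axis of pack1_mid and the x axis of bay2, either way round below 0.1 rad)) and ((x of pack2_mid in the frame of bay0 between -0.004 and 0.004 m and y of pack2_mid in the frame of bay0 between -0.004 and 0.004 m and z of pack2_mid in the frame of bay0 between -0.0005 and 0.0055 m and angle between the z axis of pack2_mid and the z axis of bay0, either way round below 0.06 rad and angle between the x axis of pack2_mid and the x axis of bay0, either way round below 0.1 rad) or (x of pack2_mid in the frame of bay1 between -0.004 and 0.004 m and y of pack2_mid in the frame of bay1 between -0.004 and 0.004 m and z of pack2_mid in the frame of bay1 between -0.0005 and 0.0055 m and angle between the z axis of pack2_mid and the z axis of bay1, either way round below 0.06 rad and angle between the x axis of pack2_mid and the x axis of bay1, either way round below 0.1 rad) or (x of pack2_mid in the frame of bay2 between -0.004 and 0.004 m and y of pack2_mid in the frame of bay2 between -0.004 and 0.004 m and z of pack2_mid in the frame of bay2 between -0.0005 and 0.0055 m and angle between the z axis of pack2_mid and the z axis of bay2, either way round below 0.06 rad and angle between the x axis of pack2_mid and the x axis of bay2, either way round below 0.1 rad))), for 0.2 s.
2. every cartridge is locked in by the cam of its bay (((x of pack0_mid in the frame of bay0 between -0.004 and 0.004 m and y of pack0_mid in the frame of bay0 between -0.004 and 0.004 m and z of pack0_mid in the frame of bay0 between -0.0005 and 0.0055 m and angle between the z axis of pack0_mid and the z axis of bay0, either way round below 0.06 rad and angle between the x axis of pack0_mid and the x axis of bay0, either way round below 0.1 rad and value of joint cam0 above 1.45 rad) or (x of pack0_mid in the frame of bay1 between -0.004 and 0.004 m and y of pack0_mid in the frame of bay1 between -0.004 and 0.004 m and z of pack0_mid in the frame of bay1 between -0.0005 and 0.0055 m and angle between the z axis of pack0_mid and the z axis of bay1, either way round below 0.06 rad and angle between the x axis of pack0_mid and the x axis of bay1, either way round below 0.1 rad and value of joint cam1 above 1.45 rad) or (x of pack0_mid in the frame of bay2 between -0.004 and 0.004 m and y of pack0_mid in the frame of bay2 between -0.004 and 0.004 m and z of pack0_mid in the frame of bay2 between -0.0005 and 0.0055 m and angle between the z axis of pack0_mid and the z axis of bay2, either way round below 0.06 rad and angle between the x axis of pack0_mid and the x axis of bay2, either way round below 0.1 rad and value of joint cam2 above 1.45 rad)) and ((x of pack1_mid in the frame of bay0 between -0.004 and 0.004 m and y of pack1_mid in the frame of bay0 between -0.004 and 0.004 m and z of pack1_mid in the frame of bay0 between -0.0005 and 0.0055 m and angle between the z axis of pack1_mid and the z axis of bay0, either way round below 0.06 rad and angle between the x axis of pack1_mid and the x axis of bay0, either way round below 0.1 rad and value of joint cam0 above 1.45 rad) or (x of pack1_mid in the frame of bay1 between -0.004 and 0.004 m and y of pack1_mid in the frame of bay1 between -0.004 and 0.004 m and z of pack1_mid in the frame of bay1 between -0.0005 and 0.0055 m and angle between the z axis of pack1_mid and the z axis of bay1, either way round below 0.06 rad and angle between the x axis of pack1_mid and the x axis of bay1, either way round below 0.1 rad and value of joint cam1 above 1.45 rad) or (x of pack1_mid in the frame of bay2 between -0.004 and 0.004 m and y of pack1_mid in the frame of bay2 between -0.004 and 0.004 m and z of pack1_mid in the frame of bay2 between -0.0005 and 0.0055 m and angle between the z axis of pack1_mid and the z axis of bay2, either way round below 0.06 rad and angle between the x axis of pack1_mid and the x axis of bay2, either way round below 0.1 rad and value of joint cam2 above 1.45 rad)) and ((x of pack2_mid in the frame of bay0 between -0.004 and 0.004 m and y of pack2_mid in the frame of bay0 between -0.004 and 0.004 m and z of pack2_mid in the frame of bay0 between -0.0005 and 0.0055 m and angle between the z axis of pack2_mid and the z axis of bay0, either way round below 0.06 rad and angle between the x axis of pack2_mid and the x axis of bay0, either way round below 0.1 rad and value of joint cam0 above 1.45 rad) or (x of pack2_mid in the frame of bay1 between -0.004 and 0.004 m and y of pack2_mid in the frame of bay1 between -0.004 and 0.004 m and z of pack2_mid in the frame of bay1 between -0.0005 and 0.0055 m and angle between the z axis of pack2_mid and the z axis of bay1, either way round below 0.06 rad and angle between the x axis of pack2_mid and the x axis of bay1, either way round below 0.1 rad and value of joint cam1 above 1.45 rad) or (x of pack2_mid in the frame of bay2 between -0.004 and 0.004 m and y of pack2_mid in the frame of bay2 between -0.004 and 0.004 m and z of pack2_mid in the frame of bay2 between -0.0005 and 0.0055 m and angle between the z axis of pack2_mid and the z axis of bay2, either way round below 0.06 rad and angle between the x axis of pack2_mid and the x axis of bay2, either way round below 0.1 rad and value of joint cam2 above 1.45 rad))), for 0.2 s.
At the end, for the whole second after the job is handed in: Each cartridge present in a bay (centred to 4 mm, flush to 3 mm, tilt < 0.06 rad, square to 0.1 rad), that bay's cam past 1.45 rad; key at rest upright in its stand (guard within 3 mm of the top, blade within 8 mm of the slot's centre, tilt < 0.1 rad). Empty bays' cams do not matter (all of step 2 and horizontal distance between key_tip and stand_top below 0.008 m and z of key_grip in the frame of stand_top between 0.033 and 0.039 m and angle between key_grip's own z axis and vertical below 0.1 rad and linear speed of key below 0.02 m/s); the robot touches nothing.
It fails at once if the fingers push a cam (contact force between the fingers and cam0 above 3 N or contact force between the fingers and cam1 above 3 N or contact force between the fingers and cam2 above 3 N).
It fails at once if a bystander is moved more than 4 cm (distance of any of plate, pot, comb, tumbler, specs_case, bangle from where it was at the start of the episode above 0.04 m).
Of pack0, pack1, pack2 only 2 to 3 are there at a start; the rules pass over those that are not, and their reading is None.
At some moment in a run one of pack0, pack1, pack2 may be knocked a few centimetres aside while the robot is not near it.
It also fails if it takes over 210 s, if anything falls off the work surface, if the arm or the gripper's body presses on something with over 40 N, if the wrist force passes 120 N, or if a joint passes its speed limit or range.

### The arm

A 6-joint arm with a two-finger parallel gripper is mounted at the origin on the work surface. World frame = base frame: x ahead of the robot, y to its left, z up, the work surface at z = 0. Lengths are in m, angles in rad, forces in N, time in s.
With the tool pointing down it reaches from about 0.25 to 0.725 m from the base axis. Payload 4 kg.
Tool frame: the origin (TCP) lies on the centre line of the jaws, within the pads' length; the fingertips stand 22 mm ahead of it and the grasp point (between the pads) lies 3 mm ahead of it; z points along the fingers, y is the line along which they close (so a half turn about z gives the same grasp; the last joint's range is limited). The gripper opens to 85 mm and grips with 20 to 120 N. Pads are 22 mm wide; open, the fingers measure 114 mm over their backs; the gripper's body (76 mm by 85 mm) begins 54 mm behind the grasp point. The pads swing forward as they close: fully open they stand 13 mm farther back than shut.
Start: joints at [-1.221, 0.241, 0.005, 1.335, 0, 1.571], TCP at [0.171, -0.47, 0.253] pointing down, gripper open.
Joint ranges: [-2.72, 2.72], [-1.05, 1.87], [-1.09, 1.28], [-1.99, 2.15], [-1.42, 1.44], [-3.14, 3.14]. Speed limits (rad/s): [2.79, 2.79, 3.14, 3.14, 3.14, 3.14].

### API

Orientations are given as a unit quaternion [x, y, z, w].
In Python, from workcell import bot gives the robot as it stands.
- The arm moves only by the shell command python3 -m inch 'ROWS'. ROWS is JSON, one flat list of numbers, 7 for each row, row after row: the shift along the world's x, y, z in mm, then the turn, a rotation vector about the world's x, y, z in rad, then the opening in per cent of the stroke, from 0 (shut) to 100 (fully open). A call has 1 to 8 rows; each row is the pose to reach, as a shift and turn from the pose commanded when the call began; what a row does not reach only later rows make up. A row lasts 1/12 s, in which the tool goes at most 41.7 mm and 7.16 degrees, less where a joint would pass 70% of its speed; a pose out of reach is approached as far as the arm can. A call with a gripper value outside its range is refused whole. The fingers move at their own pace and stop on an object; the grip force is fixed at half the most. Time passes only in rows, so rows that repeat a pose let the fingers close. It gives the time, the measured TCP pose, the force, the opening and the grip force at its end, in the units of the state.
- bot.get_obs(): the state, without advancing time (a new reading comes with each control period).
- bot.camera(name): name is "side" or "top"; returns the picture (420x560x3 uint8, blue, green, red); there is no depth.
- bot.camera_info(name): a dict with "intrinsics" (3x3 intrinsics, pixels), "distortion" ([k1, k2, p1, p2, k3] as OpenCV has them; the pictures are not rectified), "camera_from_world" (4x4, takes a point from world to camera coordinates). Camera axes: x right, y down, z forward; pixel columns grow to the right and rows downward; lengths in m; the calibration is good to about 2 mm. A picture is of the moment at which its call begins. camera_info takes no time and is no camera call.
- bot.job_done(): hands the job in; it is judged then, once.
Trained networks look in the newest picture that a camera, given by its name, has taken for a name from the list of things; names that differ only in an ending like _2 or _b are one class to them, and where a whole thing is asked for, a point or a joint stands for the part that bears it (a point fixed in the world has none). Each returns a list of dicts, best first, with "confidence" (0 to 1); they miss things now and then, are a little off and sometimes report something else, mostly with a low value. They report only what shows in the picture. A call takes as long as a camera call. They do not tell look-alikes from the thing itself.
- bot.silhouettes(camera, target): "mask" (420x560 bool, what is visible of it) and "uv" ([column, row] in pixels, amid what is visible of it).
- bot.spot_point(camera, target): "uv" ([column, row] in pixels: a listed point, or the origin of a listed thing).
The state is a dict: "clock": time; "joint_pos": joint angles; "joint_vel": joint speeds; "tau": joint torques, N m; "eef_pos": TCP position; "tool_rot": TCP orientation; "ft_force": force on the tool from outside, world axes, zero at the start; "ft_torque": the same for the moment, N m; "grip_width": finger opening in m; "grasp_force": force on a finger pad.
Only numpy, scipy, OpenCV 4.12 (cv2) and the standard library are available. Lean on these libraries where they do the work, as an engineer would, in place of code of your own. Each camera call takes 0.05 s, during which the arm holds its last target. There are 200 camera calls.

## Working session

There is one attempt and no reset: what is moved stays moved. The work goes in short steps, Python scripts to look and compute and a shell command to move; the robot and the scene stay as the last step left them, time stands still between calls to the robot, and variables do not carry over. Pictures are saved under pics/ and viewed, at most 18 in all, crops included, and the job is handed in when it is done.

```bash
ls; mkdir -p pics
python3 - <<'E'
from workcell import bot
import cv2,numpy as np
for c in("top","side"):
    cv2.imwrite(f"pics/{c}0.png",bot.camera(c)); i=bot.camera_info(c); print(c,i["intrinsics"],i["distortion"],np.linalg.inv(i["camera_from_world"]).round(3).tolist())
o=bot.get_obs();print(o)
E
```

```text
pics
top [[414.65483402   0.         280.86087925]
 [  0.         414.65483402 211.63085223]
 [  0.           0.           1.        ]] [-0.03018262  0.          0.          0.          0.        ] [[-0.007, -0.99, 0.141, 0.335], [-1.0, 0.008, 0.01, -0.015], [-0.011, -0.14, -0.99, 1.362], [0.0, 0.0, 0.0, 1.0]]
side [[463.54397344   0.         278.0540784 ]
 [  0.         463.54397344 211.02462026]
 [  0.           0.           1.        ]] [-0.1200881  0.         0.         0.         0.       ] [[-0.772, -0.431, 0.468, -0.049], [-0.636, 0.524, -0.567, 0.667], [-0.001, -0.735, -0.678, 0.911], [0.0, 0.0, 0.0, 1.0]]
{'clock': 0.1, 'joint_pos': array([-1.22098579e+00,  2.41359146e-01,  3.85758591e-03,  1.33519664e+00,
       -6.82087156e-06,  1.57084949e+00]), 'joint_vel': array([ 0.00097112, -0.00206695,  0.00240313, -0.00168496, -0.00105726,
        0.00177406]), 'tau': array([ 7.27245310e-05, -3.73137724e+01,  2.53009719e+01,  1.08453803e-02,
       -2.74269729e-05, -1.46910128e-05]), 'eef_pos': array([ 0.17117872, -0.46922776,  0.25249067]), 'tool_rot': array([ 9.84747208e-01,  1.73988600e-01, -1.68860493e-04, -9.35830955e-04]), 'ft_force': array([ 0.86149304, -0.29870027,  0.17737212]), 'ft_torque': array([-0.06172157,  0.01247134,  0.0217824 ]), 'grasp_force': 0.0, 'grip_width': 0.08532615786897436}
```

View pics/top0.png

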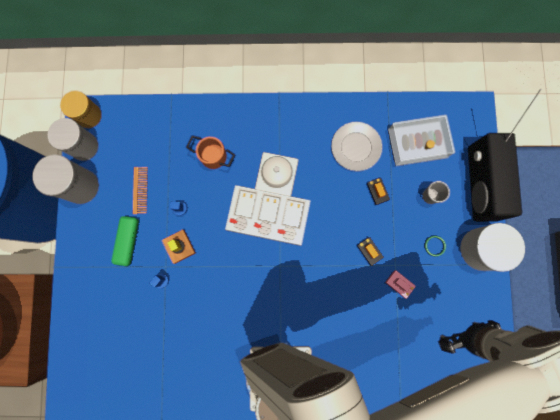

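View pics/side0.png

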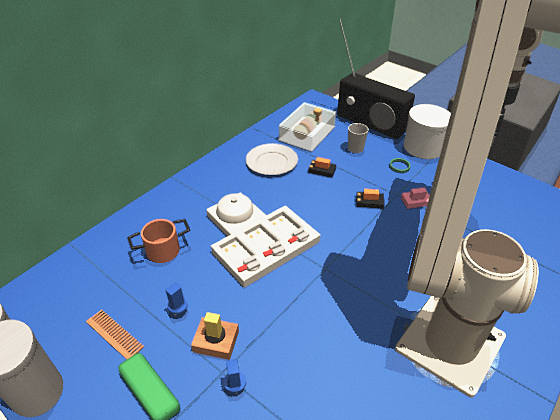

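Top view: bell at about (268,213), with its cams on the robot side. Orange cartridges are at (378,190) and (371,250), the pink decoy at (400,284), and the yellow key in its stand at (175,245). The blue look-alikes are at (178,207) and (160,280). The arm may be hiding a third cartridge.

```bash
cat > h.py <<'E'
from workcell import bot
import cv2,numpy as np
from scipy.spatial.transform import Rotation as R
from scipy.optimize import least_squares
def cam(c):
    i=bot.camera_info(c); return np.array(i["intrinsics"]),np.array(i["distortion"]),np.array(i["camera_from_world"])
def proj(c,P):
    K,d,T=cam(c); return cv2.projectPoints(np.atleast_2d(P).astype(float),cv2.Rodrigues(T[:3,:3])[0],T[:3,3],K,d)[0][:,0]
def at(c,uv,z):
    K,d,T=cam(c); n=cv2.undistortPoints(np.array(uv,float).reshape(-1,1,2),K,d)[:,0]
    o=-T[:3,:3].T@T[:3,3]; r=np.c_[n,np.ones(len(n))]@T[:3,:3]
    return o+r*((z-o[2])/r[:,2:])
def rect(pts): # world xy pts -> centre, long-axis yaw deg, size
    (c,s,a)=cv2.minAreaRect((np.array(pts)[:,:2]*1000).astype(np.float32)); 
    if s[0]<s[1]: a-=90; s=s[::-1]
    return np.round(c,1),round((a+90)%180-90,1),np.round(s,1)
E
python3 - <<'E'
from h import *
Z=dict(pack0_mid=.0225,bay0=.028,bay1=.028,bay2=.028,slot0=.041,slot1=.041,slot2=.041,key_grip=.066,stand_top=.03)
for c in("top","side"):
    bot.camera(c)
    for n in Z:
        for d in bot.spot_point(c,n)[:5]:
            print(c,n,round(d["confidence"],2),np.round(d["uv"],1),at(c,d["uv"],Z[n])[0].round(4))
E
```

```text
top pack0_mid 0.88 [369.2 248.9] [ 0.4012 -0.286   0.0225]
top pack0_mid 0.58 [403.  281.8] [ 0.2956 -0.3902  0.0225]
top bay0 0.83 [266.9 206. ] [0.5428 0.043  0.028 ]
top bay0 0.76 [296.3 214.3] [ 0.5147 -0.0524  0.028 ]
top bay0 0.64 [243.  205.9] [0.5437 0.121  0.028 ]
top bay1 0.83 [266.9 206. ] [0.5428 0.043  0.028 ]
top bay1 0.76 [296.3 214.3] [ 0.5147 -0.0524  0.028 ]
top bay1 0.64 [243.  205.9] [0.5437 0.121  0.028 ]
top bay2 0.83 [266.9 206. ] [0.5428 0.043  0.028 ]
top bay2 0.76 [296.3 214.3] [ 0.5147 -0.0524  0.028 ]
top bay2 0.64 [243.  205.9] [0.5437 0.121  0.028 ]
top slot0 0.51 [260.5 230.8] [0.4606 0.0631 0.041 ]
top slot0 0.47 [289.6 235.5] [ 0.4449 -0.0299  0.041 ]
top slot0 0.44 [241.4 223.1] [0.4859 0.1244 0.041 ]
top slot1 0.51 [260.5 230.8] [0.4606 0.0631 0.041 ]
top slot1 0.47 [289.6 235.5] [ 0.4449 -0.0299  0.041 ]
top slot1 0.44 [241.4 223.1] [0.4859 0.1244 0.041 ]
top slot2 0.51 [260.5 230.8] [0.4606 0.0631 0.041 ]
top slot2 0.47 [289.6 235.5] [ 0.4449 -0.0299  0.041 ]
top slot2 0.44 [241.4 223.1] [0.4859 0.1244 0.041 ]
top key_grip 0.66 [158.5 281.7] [0.30
[... 1430 characters left out ...]
 [250.8 260.7] [0.4874 0.1233 0.041 ]
side slot1 0.61 [300.8 229.9] [ 0.4572 -0.0413  0.041 ]
side slot2 0.79 [274.5 241.1] [0.4849 0.0343 0.041 ]
side slot2 0.75 [148.7 392.1] [0.4123 0.5121 0.041 ]
side slot2 0.7 [117.7 335.7] [0.5662 0.4721 0.041 ]
side slot2 0.61 [250.8 260.7] [0.4874 0.1233 0.041 ]
side slot2 0.61 [300.8 229.9] [ 0.4572 -0.0413  0.041 ]
side key_grip 0.73 [235.1 372.9] [0.2998 0.3781 0.066 ]
side key_grip 0.63 [234.5 247. ] [0.5333 0.1312 0.066 ]
side key_grip 0.62 [215.2 322.7] [0.4131 0.3194 0.066 ]
side key_grip 0.59 [172.7 296.8] [0.5358 0.3324 0.066 ]
side key_grip 0.42 [400.8 164.9] [ 0.3763 -0.4358  0.066 ]
side stand_top 0.96 [212.2 331.8] [0.421  0.3258 0.03  ]
```

Run:
```python
from h import *
t=bot.camera("top");s=bot.camera("side")
a=cv2.resize(t[175:250,220:316],None,fx=8,fy=8,interpolation=cv2.INTER_CUBIC)
b=cv2.resize(s[190:290,200:328],None,fx=6.2,fy=6,interpolation=cv2.INTER_CUBIC)
cv2.imwrite("pics/bt.png",a);cv2.imwrite("pics/bs.png",b)
```

```text
(no output)
```

View pics/bt.png

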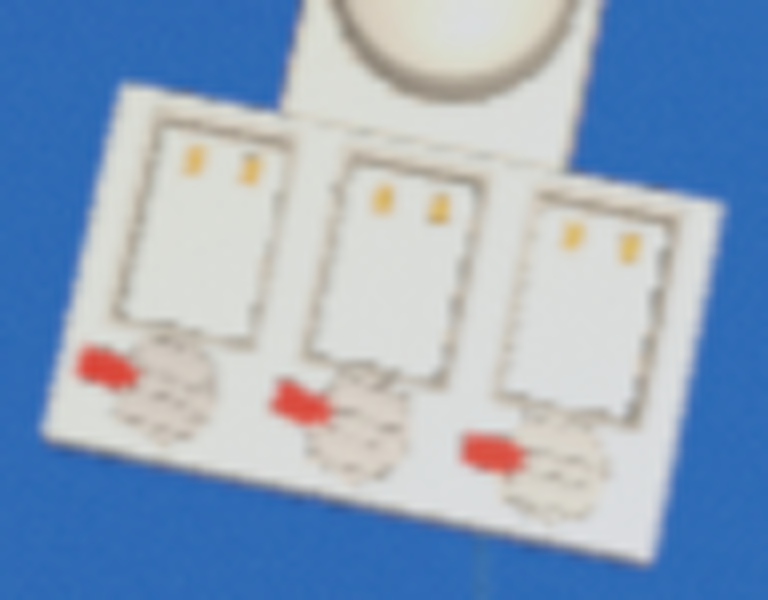

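View pics/bs.png

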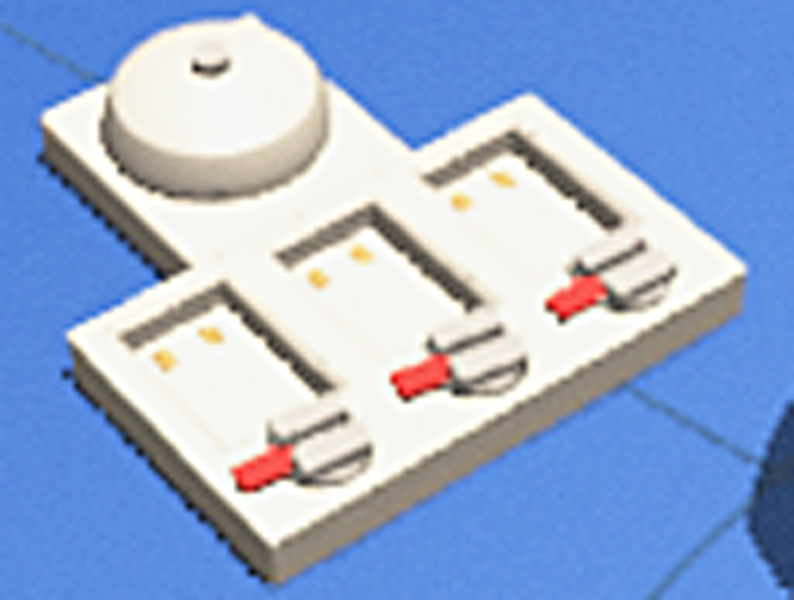

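Both crops show all three bays empty and all three cams nearly open. Plate corners (in crop pixels) are (122,82), (725,204), (655,565) and (42,437) in the top crop, and (68,338), (530,95), (745,268) and (270,545) in the side crop. I'll fit the bell pose from these, the cams and the pockets, and get cartridges and key by colour.

Run:
```python
from h import *
t=lambda L:np.array([(220+(x+.5)/8-.5,175+(y+.5)/8-.5) for x,y in L])
s=lambda L:np.array([(200+(x+.5)/6.2-.5,190+(y+.5)/6-.5) for x,y in L])
ct=t([(122,82),(725,204),(655,565),(42,437)]); cs=s([(68,338),(530,95),(745,268),(270,545)])
camt=t([(163,388),(357,425),(554,466)]); pt=t([(205,229.5),(397,269),(588,308)])
def model(p,side):
    x,y,a,xf,xb,hw,bx,by=p; r=R.from_euler('z',a).as_matrix()
    f=lambda L:np.array(L)@r.T+[x,y,0]+(np.array([bx,by,0])*(1 if side else -1))
    return f([(xf,hw,.028),(xf,-hw,.028),(xb,-hw,.028),(xb,hw,.028)]),f([(-.068,k,.041) for k in(.08,0,-.08)]),f([(0,k,.028) for k in(.08,0,-.08)])
def res(p):
    c,m,q=model(p,0);c2,_,_=model(p,1)
    return np.r_[(proj("top",c)-ct).ravel(),(proj("top",m)-camt).ravel(),(proj("top",q)-pt).ravel(),(proj("side",c2)-cs).ravel(),p[6]/.0005*.3,p[7]/.0005*.3]
o=least_squares(res,[.54,.04,-.2,.06,-.1,.13,0,0]);p=o.x
print(p.round(4),"rms px",np.sqrt((o.fun**2).mean()), o.fun.round(1))
np.save("bell.npy",p[:3])
c,m,q=model(np.r_[p[:6],0,0],0);print("cams",m.round(4).tolist(),"bays",q.round(4).tolist())
# colours
for c in("top","side"):
    im=bot.camera(c);h=cv2.cvtColor(im,cv2.COLOR_BGR2HSV)
    for nm,lo,hi,z in(("orange",(8,140,120),(22,255,255),.045),("yellow",(23,140,120),(34,255,255),.0)):
        n,l,st,ce=cv2.connectedComponentsWithStats(cv2.inRange(h,lo,hi))
        for k in range(1,n):
            if st[k,4]>25:
                v,u=np.nonzero(l==k);w=at(c,np.c_[u,v],.045 if nm=="orange" else .096)
                print(c,nm,st[k,4],ce[k].round(1),w.mean(0).round(4),rect(w))
# cartridge black
    hh=h[:,:,2]
```

```text
[ 5.354e-01  3.410e-02 -2.099e-01  5.180e-02 -9.610e-02  1.257e-01
 -5.000e-04 -1.700e-03] rms px 0.30352219473547265 [ 0.1  0.4 -0.1  0.2 -0.2 -0.4  0.2 -0.1  0.3 -0.   0.4  0.3  0.3  0.2
 -0.1 -0.1 -0.1 -0.1  0.1 -0.1 -0.5 -0.2 -0.2  0.   0.2  0.3 -0.2  0.4
 -0.3 -1. ]
cams [[0.4856, 0.1265, 0.041], [0.4689, 0.0483, 0.041], [0.4523, -0.0299, 0.041]] bays [[0.5521, 0.1124, 0.028], [0.5354, 0.0341, 0.028], [0.5188, -0.0441, 0.028]]
top orange 559 [ 74.1 104.1] [0.8946 0.6949 0.045 ] (array([893.5, 695.3]), 89.0, array([91.6, 89.1]))
top orange 440 [210.9 152.3] [0.7203 0.226  0.045 ] (array([726.6, 229.3]), -89.2, array([85.9, 85.6]))
top orange 43 [429.5 143.9] [ 0.7426 -0.4926  0.045 ] (array([ 742.1, -492.8]), 89.6, array([23.7, 20.4]))
top orange 151 [135.4 190.6] [0.5947 0.4709 0.045 ] (array([596.9, 472.2]), 2.4, array([146.4,  13.1]))
top orange 105 [380.  188.9] [ 0.5932 -0.3233  0.045 ] (array([ 596.5, -321.7]), 20.7, array([57.4, 22.8]))
top orange 397 [179.6 246.8] [0.411  0.3209 0.045 ] (array([412.7, 324.6]), 26.5, array([80.9, 73.2]))
top orange 101 [371.6 250.5] [ 0.39
[... 219 characters left out ...]
  0.096 ] (array([413.3, 330.4]), 27.9, array([32.2, 23.1]))
side orange 108 [322.7 162.5] [ 0.5823 -0.3169  0.045 ] (array([ 582.8, -316.6]), -55.3, array([46.3, 40.7]))
side orange 139 [370.9 194.1] [ 0.3869 -0.2819  0.045 ] (array([ 386.2, -281.7]), -58.5, array([43.9, 40.7]))
side orange 551 [162.1 240.9] [0.7089 0.222  0.045 ] (array([713.6, 218.4]), -16.5, array([155. ,  85.8]))
side orange 342 [115.8 331.5] [0.5762 0.4694 0.045 ] (array([574.1, 469.3]), 0.2, array([148.7,  31.4]))
side orange 300 [215.9 327.8] [0.4141 0.3191 0.045 ] (array([414.3, 313.9]), 31.3, array([84.3, 53.1]))
side orange 36 [112.6 345.6] [0.5522 0.4955 0.045 ] (array([554.3, 495.5]), 2.0, array([100.5,   2.4]))
```

```bash
cat >> h.py <<'E'
def box(cx,cy,hx,hy,z0,z1,p):
    r=R.from_euler('z',p[2]).as_matrix()
    return np.array([(sx*hx+cx,sy*hy+cy,z) for sx in(-1,1) for sy in(-1,1) for z in(z0,z1)])@r.T+[p[0],p[1],0]
SS=8
def raster(c,boxes,roi):
    x0,y0,w,h=roi; m=np.zeros((h*SS,w*SS),np.uint8)
    for b in boxes:
        q=((proj(c,b)-[x0,y0]+.5)*SS).astype(np.float32); cv2.fillConvexPoly(m,np.round(cv2.convexHull(q)).astype(np.int32),1)
    return cv2.resize(m.astype(np.float32),(w,h),interpolation=cv2.INTER_AREA)
def fit(obs,boxes,p0,half=26):
    # obs: {cam: mask}; boxes(p)->list; each cam own fit, then joint
    from scipy.optimize import minimize
    out={}
    for key in list(obs)+(["both"] if len(obs)>1 else []):
        cs=list(obs) if key=="both" else [key]
        def f(q):
            p=np.array(p0)+np.array(q)*[.001,.001,.02]; e=0
            for c in cs:
                u,v=proj(c,[p0[0],p0[1],.03])[0].astype(int); roi=(max(u-half,0),max(v-half,0),2*half,2*half)
                m=obs[c][roi[1]:roi[1]+2*half,roi[0]:roi[0]+2*half]
                e+=((raster(c,boxes(p),roi)-m)**2).sum()
            return e
        b=min((minimize(f,[0,0,a],method="Nelder-Mead",options=dict(initial_simplex=[[0,0,a],[8,0,a],[0,8,a],[0,0,a+8]],maxiter=250)) for a in(-5,3)),key=lambda r:r.fun)
        p=np.array(p0)+b.x*[.001,.001,.02]; out[key]=(p[:2].round(4).tolist(),round(np.degrees(p[2]),1),round(b.fun,1))
    return out
def hsvmask(im,lo,hi): return (cv2.inRange(cv2.cvtColor(im,cv2.COLOR_BGR2HSV),lo,hi)>0)
pack=lambda p:[box(0,0,.04,.025,0,.02,p),box(0,0,.022,.01,.02,.045,p)]
rib=lambda p:[box(0,0,.022,.01,.02,.045,p)]
handle=lambda p:[box(0,0,.015,.011,.036+.030-.030,.096,p)]
E
python3 - <<'E'
from h import *
T=bot.camera("top");S=bot.camera("side");im=dict(top=T,side=S)
notblue={c:~hsvmask(im[c],(95,90,20),(130,255,255)) for c in im}
org={c:hsvmask(im[c],(5,130,110),(22,255,255)) for c in im}
yel={c:hsvmask(im[c],(23,120,80),(36,255,255)) for c in im}
for n,p in(("A",(.592,-.322,.36)),("B",(.394,-.288,.56))):
    print(n,"all",fit(notblue,pack,p,20)); print(n,"rib",fit(org,rib,p,20))
print("key",fit(yel,handle,(.413,.329,.48),22))
E
```

```text
A all {'top': ([0.5944, -0.3243], np.float64(23.2), np.float64(52.5)), 'side': ([0.5939, -0.332], np.float64(22.9), np.float64(123.8)), 'both': ([0.5937, -0.3275], np.float64(21.5), np.float64(209.8))}Traceback (most recent call last):
  File "<stdin>", line 7, in <module>
  File "h.py", line 39, in fit
    b=min((minimize(f,[0,0,a],method="Nelder-Mead",options=dict(initial_simplex=[[0,0,a],[8,0,a],[0,8,a],[0,0,a+8]],maxiter=250)) for a in(-5,3)),key=lambda r:r.fun)
  File "h.py", line 39, in <genexpr>
    b=min((minimize(f,[0,0,a],method="Nelder-Mead",options=dict(initial_simplex=[[0,0,a],[8,0,a],[0,8,a],[0,0,a+8]],maxiter=250)) for a in(-5,3)),key=lambda r:r.fun)
           ~~~~~~~~^^^^^^^^^^^^^^^^^^^^^^^^^^^^^^^^^^^^^^^^^^^^^^^^^^^^^^^^^^^^^^^^^^^^^^^^^^^^^^^^^^^^^^^^^^^^^^^^^^^^^^^^^^^^^^
    res = _minimize_neldermead(fun, x0, args, callback, bounds=bounds,
                               **options)
    fxr = func(xr)
    fx = function(np.copy(x), *(wrapper_args + args))
  File "h.py", line 35, in f
    u,v=proj(c,[p0[0],p0[1],.03])[0].astype(int); roi=(max(u-half,0),max(v-half,0),2*half,2*half)
        ~~~~^^^^^^^^^^^^^^^^^^^^^
  File "h.py", line 8, in proj
    K,d,T=cam(c); return cv2.projectPoints(np.atleast_2d(P).astype(float),cv2.Rodrigues(T[:3,:3])[0],T[:3,3],K,d)[0][:,0]
          ~~~^^^
  File "h.py", line 6, in cam
    i=bot.camera_info(c); return np.array(i["intrinsics"]),np.array(i["distortion"]),np.array(i["camera_from_world"])
ValueError: time passes only in moves, steps and waits
```

```bash
sed -i 's/^def cam(c):/import functools\n@functools.lru_cache(None)\ndef cam(c):/' h.py
python3 - <<'E'
from h import *
im={c:bot.camera(c) for c in("top","side")}
org={c:hsvmask(im[c],(5,130,110),(22,255,255)) for c in im}
yel={c:hsvmask(im[c],(23,120,80),(36,255,255)) for c in im}
full={c:(im[c].max(2)<75)|org[c] for c in im}
for n,p in(("A",(.592,-.322,.36)),("B",(.394,-.288,.56))):
    print(n,"all",fit(full,pack,p,16)); print(n,"rib",fit(org,rib,p,16))
print("key",fit(yel,handle,(.413,.329,.48),22))
E
```

```text
A all {'top': ([0.5936, -0.3227], np.float64(20.4), np.float64(135.4)), 'side': ([0.5932, -0.3313], np.float64(22.3), np.float64(60.1)), 'both': ([0.5915, -0.3264], np.float64(20.3), np.float64(213.2))}
A rib {'top': ([0.5945, -0.326], np.float64(20.3), np.float64(23.5)), 'side': ([0.5915, -0.3303], np.float64(28.3), np.float64(30.0)), 'both': ([0.5927, -0.3271], np.float64(21.6), np.float64(64.6))}
B all {'top': ([0.3935, -0.288], np.float64(32.3), np.float64(254.3)), 'side': ([0.3946, -0.2946], np.float64(32.0), np.float64(58.5)), 'both': ([0.3939, -0.2922], np.float64(31.9), np.float64(331.6))}
B rib {'top': ([0.3957, -0.2912], np.float64(32.0), np.float64(7.3)), 'side': ([0.3934, -0.2952], np.float64(27.9), np.float64(30.4)), 'both': ([0.3941, -0.2928], np.float64(32.3), np.float64(51.2))}
key {'top': ([0.4137, 0.3336], np.float64(36.0), np.float64(10.6)), 'side': ([0.4552, 0.2726], np.float64(44.0), np.float64(100.0)), 'both': ([0.4134, 0.3283], np.float64(53.8), np.float64(309.4))}
```

```bash
python3 -m inch '[422,142,0,0,0,0.02,100, 422,142,0,0,0,0.02,100, 422,142,0,0,0,0.02,100, 422,142,0,0,0,0.02,100, 422,142,0,0,0,0.02,100, 422,142,0,0,0,0.02,100, 422,142,0,0,0,0.02,100, 422,142,0,0,0,0.02,100]'
python3 -c "
from workcell import bot;o=bot.get_obs();print(o['eef_pos'],o['tool_rot'],o['joint_pos'])"
```

```text
clock: 2.17
eef_pos: [0.4891, -0.3624, 0.2534]
tool_rot: [0.983, 0.184, 0.0, 0.0]
ft_force: [0.4, -0.4, -0.7]
grip_width: 0.0853
grasp_force: 0.0
[ 0.48912149 -0.36238151  0.25335135] [9.82941594e-01 1.83917918e-01 4.41767374e-05 1.39893388e-04] [-6.37582192e-01  4.61969701e-01  3.23658060e-01  1.43221952e+00
 -1.25600624e-04  2.13406866e+00]
```

```bash
M='python3 -m inch'; for i in 1; do python3 -m inch '[104,35,0,0,0,0.9,60, 104,35,0,0,0,0.9,60, 104,35,0,0,0,0.9,60, 104,35,0,0,0,0.9,60, 104,35,0,0,0,0.9,60, 104,35,0,0,0,0.9,60, 104,35,0,0,0,0.9,60, 104,35,0,0,0,0.9,60]'; python3 -m inch '[0,0,0,0,0,1.1,60, 0,0,0,0,0,1.1,60, 0,0,0,0,0,1.1,60, 0,0,0,0,0,1.1,60, 0,0,0,0,0,1.1,60, 0,0,0,0,0,1.1,60, 0,0,0,0,0,1.1,60, 0,0,0,0,0,1.1,60]';python3 -m inch '[0,0,-50,0,0,1.138,60, 0,0,-100,0,0,1.138,60, 0,0,-100,0,0,1.138,60, 0,0,-100,0,0,1.138,60, 0,0,-100,0,0,1.138,60, 0,0,-100,0,0,1.138,60, 0,0,-100,0,0,1.138,60, 0,0,-100,0,0,1.138,60]'; done
python3 -c "
from h import *;o=bot.get_obs();print(o['eef_pos'],R.from_quat(o['tool_rot']).as_matrix().round(3).tolist(),o['joint_pos'])"
```

```text
clock: 2.83
eef_pos: [0.5914, -0.3283, 0.2529]
tool_rot: [0.804, 0.594, -0.0, -0.0]
ft_force: [-0.0, -0.6, -0.3]
grip_width: 0.0514
grasp_force: 0.0
clock: 3.5
eef_pos: [0.5912, -0.3285, 0.2532]
tool_rot: [0.421, 0.907, 0.0, -0.0]
ft_force: [-0.1, 0.5, 0.6]
grip_width: 0.0511
grasp_force: 0.0
clock: 4.17
eef_pos: [0.5912, -0.3285, 0.1531]
tool_rot: [-0.066, 0.998, 0.0, -0.0]
ft_force: [0.0, -0.2, -0.0]
grip_width: 0.0512
grasp_force: 0.0
[ 0.59116574 -0.3285206   0.15312523] [[-0.991, -0.131, -0.0], [-0.131, 0.991, 0.0], [0.0, 0.0, -1.0]] [-5.07217628e-01  6.47245273e-01  3.73248780e-01  1.29707218e+00
 -9.39902855e-06 -6.38938693e-01]
```

```bash
python3 -m inch '[2,1,-20,0,0,0.12,60, 2,1,-50,0,0,0.24,60, 2,1,-75,0,0,0.24,60, 2,1,-95,0,0,0.24,60, 2,1,-107,0,0,0.24,60, 2,1,-107,0,0,0.24,60]'; python3 -m inch '[0,0,0,0,0,0,0, 0,0,0,0,0,0,0, 0,0,0,0,0,0,0, 0,0,0,0,0,0,0, 0,0,0,0,0,0,0, 0,0,0,0,0,0,0]'; python3 -m inch '[0,0,40,0,0,0,0, 0,0,80,0,0,0,0, 0,0,100,0,0,0,0, 0,0,100,0,0,0,0]'
python3 - <<'E'
from h import *
o=bot.get_obs();print(o['eef_pos'],R.from_quat(o['tool_rot']).as_matrix().round(3).tolist())
for c in("top","side"): cv2.imwrite(f"pics/{c}1.png",bot.camera(c))
a=cv2.imread("pics/top1.png");b=cv2.imread("pics/side1.png")
cv2.imwrite("pics/c1.png",np.vstack([cv2.resize(a[130:330,200:480],(784,300)) if 0 else cv2.resize(a[130:310,300:480],None,fx=1.6,fy=1.6),cv2.resize(b[60:240,250:430],None,fx=1.6,fy=1.6)]))
E
```

```text
clock: 4.67
eef_pos: [0.591, -0.3263, 0.0425]
tool_rot: [-0.182, 0.983, 0.002, -0.003]
ft_force: [-0.9, 0.4, -0.6]
grip_width: 0.0509
grasp_force: 0.0
clock: 5.17
eef_pos: [0.5947, -0.3282, 0.0487]
tool_rot: [-0.183, 0.983, -0.001, 0.002]
ft_force: [-0.6, -0.2, 6.1]
grip_width: 0.0187
grasp_force: 62.5
clock: 5.5
eef_pos: [0.5964, -0.3292, 0.1535]
tool_rot: [-0.183, 0.983, -0.004, 0.005]
ft_force: [0.9, 0.5, -1.1]
grip_width: 0.019
grasp_force: 61.5
[ 0.59642672 -0.32920919  0.15353957] [[-0.933, -0.36, 0.011], [-0.36, 0.933, -0.006], [-0.008, -0.009, -1.0]]
```

View pics/c1.png

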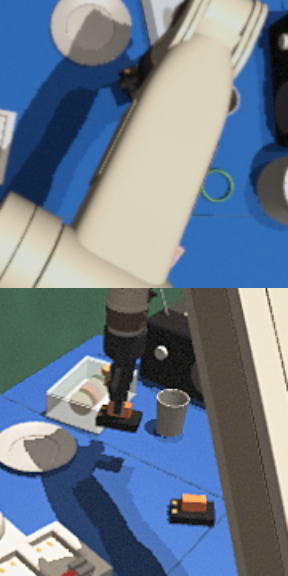

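Cartridge A is held: the side view shows it hanging level in the jaws. I'm carrying it to the left bay.

```bash
python3 -m inch '[-3,20,0,0,0,-0.08,0, -8,60,0,0,0,-0.16,0, -10,100,0,0,0,-0.24,0, -14,140,0,0,0,-0.32,0, -18,180,0,0,0,-0.4,0, -22,220,0,0,0,-0.48,0, -26,260,0,0,0,-0.576,0, -30,300,0,0,0,-0.576,0]'; python3 -m inch '[-4,40,0,0,0,0,0, -8,80,0,0,0,0,0, -12,115,0,0,0,0,0, -14,135,0,0,0,0,0, -14,141,0,0,0,0,0, -14,141,0,0,0,0,0, -14,141,0,0,0,0,0]'
python3 - <<'E'
from h import *
im={c:bot.camera(c) for c in("top","side")}
o=bot.get_obs();print(o['eef_pos'],R.from_quat(o['tool_rot']).as_matrix().round(3).tolist(),o['ft_force'])
a=im["top"];b=im["side"];u,v=proj("top",o['eef_pos'])[0].astype(int);w,x=proj("side",o['eef_pos'])[0].astype(int)
cv2.imwrite("pics/c2.png",np.hstack([cv2.resize(a[80:380,180:480],(400,400)),cv2.resize(b[x-60:x+90,w-75:w+75],(400,400))]))
print(w,x)
E
```

```text
clock: 6.27
eef_pos: [0.5607, -0.0256, 0.1435]
tool_rot: [0.105, 0.994, -0.0, -0.003]
ft_force: [1.5, 0.5, -2.0]
grip_width: 0.0185
grasp_force: 61.4
clock: 6.85
eef_pos: [0.5482, 0.113, 0.1446]
tool_rot: [0.104, 0.995, -0.001, -0.002]
ft_force: [0.1, 0.0, -1.4]
grip_width: 0.0186
grasp_force: 61.4
[0.54890495 0.11206143 0.14534209] [[-0.978, 0.208, -0.002], [0.208, 0.978, -0.001], [0.002, -0.001, -1.0]] [ 0.06219556 -0.06858048 -1.81263818]
233 216
```

View pics/c2.png

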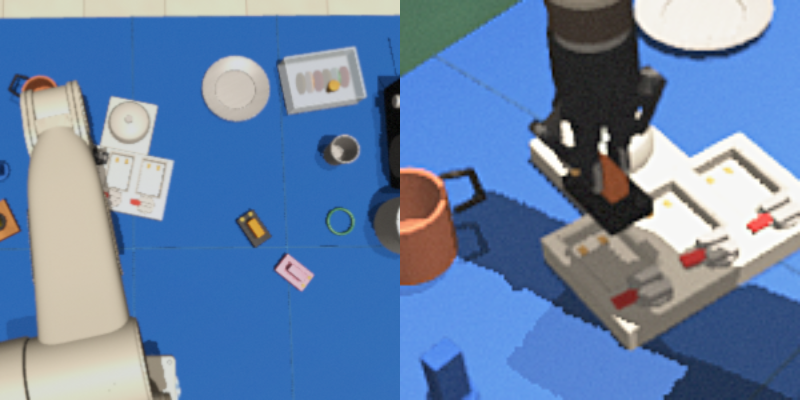

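Run:
```python
from h import *
im=bot.camera("side");o=bot.get_obs();e=o['eef_pos'];yaw=-.21
b=np.array([-.0005,-.0017])
V=im.max(2).astype(int);hs=cv2.cvtColor(im,cv2.COLOR_BGR2HSV)
cr=cv2.resize(im[190:250,190:270],None,fx=10,fy=10,interpolation=cv2.INTER_CUBIC)
for d,col in((0,(0,255,0)),(.006,(255,255,0))):
    c=e[:2]+b+d*np.array([np.cos(yaw),np.sin(yaw)]); z0=e[2]-.047
    for z in(z0,z0+.02):
        q=proj("side",[(*(c+R.from_euler('z',yaw).as_matrix()[:2,:2]@np.array(k)),z) for k in((.04,.025),(.04,-.025),(-.04,-.025),(-.04,.025))])
        cv2.polylines(cr,[(((q-[190,190])+.5)*10).astype(np.int32)],True,col,1)
cv2.imwrite("pics/c3.png",cr)
```

```text
(no output)
```

View pics/c3.png

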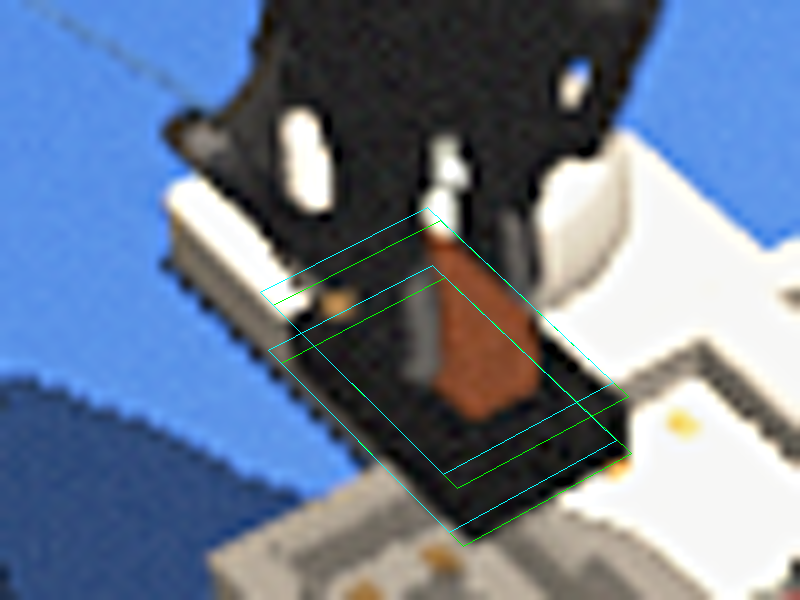

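The overlay matches the held cartridge to about 1 mm. I'm lowering it into the bay.

```bash
python3 -m inch '[4,0,-20,0,0,0,0, 4,0,-45,0,0,0,0, 4,0,-60,0,0,0,0, 4,0,-65,0,0,0,0, 4,0,-65,0,0,0,0, 4,0,-65,0,0,0,0]'; python3 -m inch '[0,0,-5,0,0,0,0, 0,0,-9,0,0,0,0, 0,0,-13,0,0,0,0, 0,0,-17,0,0,0,0, 0,0,-17,0,0,0,0]'
```

```text
clock: 7.5
eef_pos: [0.5537, 0.1128, 0.0817]
tool_rot: [0.104, 0.995, 0.0, 0.0]
ft_force: [-0.3, 0.5, -2.1]
grip_width: 0.0184
grasp_force: 61.4
clock: 7.92
eef_pos: [0.5527, 0.1136, 0.0635]
tool_rot: [0.104, 0.995, -0.0, -0.001]
ft_force: [-0.3, 0.9, -2.5]
grip_width: 0.0188
grasp_force: 61.4
```

```bash
python3 -m inch '[0,0,-4,0,0,0,0, 0,0,-8,0,0,0,0, 0,0,-11,0,0,0,0, 0,0,-11,0,0,0,0, 0,0,-11,0,0,0,0]';python3 -c "
from workcell import bot;o=bot.get_obs();print(o['eef_pos'],o['ft_force'],o['ft_torque'])"
```

```text
clock: 8.33
eef_pos: [0.5536, 0.1138, 0.0566]
tool_rot: [0.104, 0.995, 0.0, 0.001]
ft_force: [-7.0, -1.1, 19.4]
grip_width: 0.0184
grasp_force: 64.1
[0.553588   0.11379211 0.05657561] [-7.01437816 -1.066254   19.35742184] [-0.26955525  1.4638218  -0.04654504]
```

```bash
python3 -m inch '[0,0,1,0,0,0,45, 0,0,1,0,0,0,45, 0,0,1,0,0,0,45, 0,0,1,0,0,0,45, 0,0,20,0,0,0,45, 0,0,60,0,0,0,45, 0,0,100,0,0,0,45, 0,0,130,0,0,0,45]'; python3 -m inch '[-10,-40,10,0,0,0.12,55, -26,-80,20,0,0,0.24,55, -42,-120,20,0,0,0.36,55, -58,-160,20,0,0,0.48,55, -74,-200,20,0,0,0.6,55, -90,-240,20,0,0,0.72,55, -106,-280,20,0,0,0.77,55, -122,-310,20,0,0,0.77,55]'
python3 - <<'E'
from h import *
im={c:bot.camera(c) for c in("top","side")}
o=bot.get_obs();print(o['eef_pos'],R.from_quat(o['tool_rot']).as_matrix().round(3).tolist(),o['joint_pos'])
a=cv2.resize(im["top"][175:250,220:316],(400,312),interpolation=cv2.INTER_CUBIC)
b=cv2.resize(im["side"][190:290,200:328],(400,312),interpolation=cv2.INTER_CUBIC)
cv2.imwrite("pics/c4.png",np.hstack([a,b]))
org={c:hsvmask(im[c],(5,130,110),(22,255,255)) for c in im}
print("A",{c:fit({c:org[c]},lambda p:[box(0,0,.022,.01,.028,.053,p)],(.552,.1124,-.21),14) for c in im})
print("B",{c:fit({c:org[c]},rib,(.394,-.292,.56),16) for c in im})
E
```

```text
clock: 9.0
eef_pos: [0.5538, 0.1137, 0.1856]
tool_rot: [0.104, 0.995, 0.0, 0.001]
ft_force: [0.8, -0.5, 1.0]
grip_width: 0.0384
grasp_force: 0.0
clock: 9.67
eef_pos: [0.4395, -0.1793, 0.203]
tool_rot: [-0.279, 0.96, -0.0, 0.0]
ft_force: [0.5, -0.6, -0.2]
grip_width: 0.0471
grasp_force: 0.0
[ 0.43757438 -0.18249469  0.20298696] [[-0.851, -0.525, -0.001], [-0.525, 0.851, -0.002], [0.002, -0.001, -1.0]] [-0.39396232  0.21948731 -0.15650441  1.19557994 -0.00195999 -0.94717135]
A {'top': {'top': ([0.5543, 0.1168], np.float64(-10.8), np.float64(16.8))}, 'side': {'side': ([0.5513, 0.1104], np.float64(-16.2), np.float64(29.8))}}
B {'top': {'top': ([0.4106, -0.2129], np.float64(215.7), np.float64(0.0))}, 'side': {'side': ([0.3935, -0.2954], np.float64(28.2), np.float64(40.8))}}
```

View pics/c4.png

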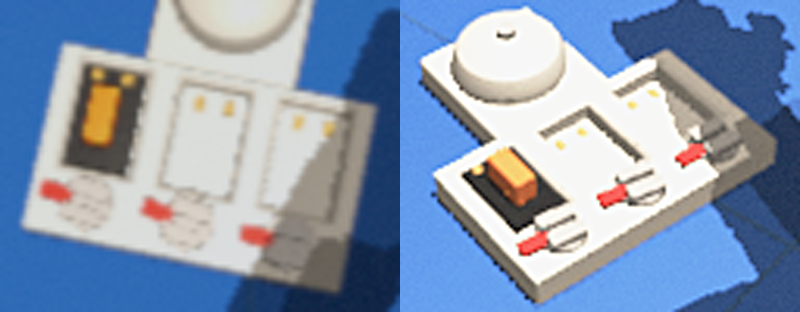

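A is seated flush in the left bay and B hasn't moved. Next is B.

```bash
python3 -m inch '[-14,-36,-20,0,0,0,60, -28,-73,-40,0,0,0,60, -41,-105,-80,0,0,0,60, -42,-110,-110,0,0,0,60, -42,-110,-110,0,0,0,60, -42,-110,-110,0,0,0,60, -42,-110,-110,0,0,0,60]'
python3 -c "
from h import *;o=bot.get_obs();print(o['eef_pos'],R.from_quat(o['tool_rot']).as_matrix().round(3).tolist(),o['joint_pos'])"
```

```text
clock: 10.35
eef_pos: [0.3989, -0.2872, 0.0938]
tool_rot: [-0.278, 0.961, 0.0, 0.0]
ft_force: [0.6, -0.5, -0.1]
grip_width: 0.0512
grasp_force: 0.0
[ 0.39889227 -0.28717578  0.09378631] [[-0.846, -0.534, 0.0], [-0.534, 0.846, 0.001], [-0.0, 0.0, -1.0]] [-6.24326183e-01  3.56451503e-01 -2.80351371e-01  9.34169984e-01
  6.06112781e-04 -1.18719621e+00]
```

```bash
python3 -m inch '[-4,-6,-15,0,0,0,60, -4,-6,-32,0,0,0,60, -4,-6,-46,0,0,0,60, -4,-6,-46,0,0,0,60, -4,-6,-46,0,0,0,60]';  python3 -m inch '[0,0,0,0,0,0,0, 0,0,0,0,0,0,0, 0,0,0,0,0,0,0, 0,0,0,0,0,0,0, 0,0,0,0,0,0,0, 0,0,0,0,0,0,0, 0,0,0,0,0,0,0]'; python3 -m inch '[0,0,25,0,0,0,0, 0,0,60,0,0,0,0, 0,0,95,0,0,0,0, 0,0,105,0,0,0,0, 0,0,105,0,0,0,0]'
```

```text
clock: 10.77
eef_pos: [0.3956, -0.2932, 0.0488]
tool_rot: [-0.278, 0.96, -0.001, 0.001]
ft_force: [0.2, -0.4, 0.9]
grip_width: 0.0512
grasp_force: 0.0
clock: 11.35
eef_pos: [0.3955, -0.2943, 0.0491]
tool_rot: [-0.278, 0.961, -0.001, 0.001]
ft_force: [-0.4, 1.1, 5.9]
grip_width: 0.0183
grasp_force: 60.9
clock: 11.77
eef_pos: [0.3963, -0.2954, 0.1562]
tool_rot: [-0.277, 0.961, -0.003, 0.003]
ft_force: [0.5, -0.5, -0.6]
grip_width: 0.0188
grasp_force: 59.9
```

```bash
python3 -m inch '[10,20,0,0,0,-0.1,0, 28,55,0,0,0,-0.2,0, 45,90,0,0,0,-0.3,0, 62,125,0,0,0,-0.4,0, 80,160,0,0,0,-0.5,0, 97,195,0,0,0,-0.6,0, 112,225,0,0,0,-0.7,0, 120,243,0,0,0,-0.773,0]';python3 -m inch '[3,6,0,0,0,0,0, 4,9,0,0,0,0,0, 4,9,0,0,0,0,0, 4,9,0,0,0,0,0]'
python3 - <<'E'
from h import *
im=bot.camera("side");o=bot.get_obs();e=o['eef_pos'];yaw=-.21
print(e,R.from_quat(o['tool_rot']).as_matrix().round(3).tolist())
b=np.array([-.0005,-.0017])
u,v=proj("side",e-[0,0,.03])[0].astype(int)-[40,30]
cr=cv2.resize(im[v:v+60,u:u+80],None,fx=10,fy=10,interpolation=cv2.INTER_CUBIC)
c=e[:2]+b
for z in(e[2]-.048,e[2]-.028):
        q=proj("side",[(*(c+R.from_euler('z',yaw).as_matrix()[:2,:2]@np.array(k)),z) for k in((.04,.025),(.04,-.025),(-.04,-.025),(-.04,.025))])
        cv2.polylines(cr,[(((q-[u,v])+.5)*10).astype(np.int32)],True,(0,255,0),1)
cv2.imwrite("pics/c5.png",cr)
E
```

```text
clock: 12.43
eef_pos: [0.5143, -0.0474, 0.1503]
tool_rot: [0.106, 0.994, 0.001, -0.001]
ft_force: [1.3, -0.0, -1.1]
grip_width: 0.0184
grasp_force: 59.9
clock: 12.77
eef_pos: [0.5171, -0.0426, 0.1515]
tool_rot: [0.105, 0.994, -0.0, -0.001]
ft_force: [-0.8, 0.2, -1.4]
grip_width: 0.0187
grasp_force: 59.9
[ 0.51723794 -0.04290676  0.1517563 ] [[-0.978, 0.21, -0.001], [0.21, 0.978, -0.0], [0.001, -0.001, -1.0]]
```

View pics/c5.png

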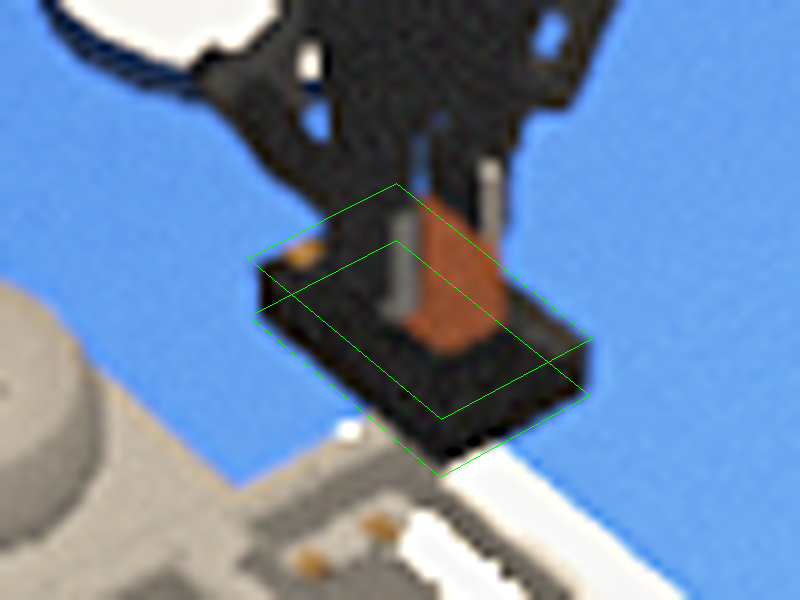

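The overlay matches again. Lowering B into the right bay.

```bash
python3 -m inch '[3,-0.5,-20,0,0,0,0, 3,-0.5,-45,0,0,0,0, 3,-0.5,-64,0,0,0,0, 3,-0.5,-70,0,0,0,0, 3,-0.5,-70,0,0,0,0, 3,-0.5,-70,0,0,0,0]'; python3 -m inch '[0,0,-4,0,0,0,0, 0,0,-8,0,0,0,0, 0,0,-12,0,0,0,0, 0,0,-16,0,0,0,0, 0,0,-16,0,0,0,0]'
```

```text
clock: 13.32
eef_pos: [0.5211, -0.0431, 0.0827]
tool_rot: [0.106, 0.994, -0.0, 0.0]
ft_force: [0.2, 0.4, -0.9]
grip_width: 0.0185
grasp_force: 59.9
clock: 13.73
eef_pos: [0.5186, -0.0417, 0.0689]
tool_rot: [0.105, 0.994, 0.0, -0.002]
ft_force: [-13.4, 2.8, 20.9]
grip_width: 0.0187
grasp_force: 66.2
```

```bash
python3 -m inch '[0,0,-4,0,0,0,0, 0,0,-8,0,0,0,0, 0,0,-12,0,0,0,0, 0,0,-12,0,0,0,0, 0,0,-12,0,0,0,0]'
```

```text
clock: 14.15
eef_pos: [0.5165, -0.0412, 0.0627]
tool_rot: [0.105, 0.994, 0.001, -0.002]
ft_force: [-32.5, 4.6, 65.5]
grip_width: 0.0185
grasp_force: 75.4
```

The front wall is pushing it back in −x, so I'm backing up and shifting toward −x.

```bash
python3 -m inch '[0,0,14,0,0,0,0, 0,0,26,0,0,0,0, -3.5,0.5,26,0,0,0,0, -3.5,0.5,26,0,0,0,0]'; python3 -m inch '[0,0,-6,0,0,0,0, 0,0,-11,0,0,0,0, 0,0,-16,0,0,0,0, 0,0,-16,0,0,0,0]'
```

```text
clock: 14.48
eef_pos: [0.518, -0.0417, 0.0813]
tool_rot: [0.105, 0.994, 0.0, 0.001]
ft_force: [0.1, -0.1, -2.5]
grip_width: 0.0185
grasp_force: 66.3
clock: 14.82
eef_pos: [0.5167, -0.0417, 0.0635]
tool_rot: [0.105, 0.994, -0.0, -0.001]
ft_force: [-3.0, 0.8, 4.8]
grip_width: 0.0189
grasp_force: 67.3
```

```bash
python3 -m inch '[-1,0,-3,0,0,0,0, -1,0,-6,0,0,0,0, -1,0,-9,0,0,0,0, -1,0,-9,0,0,0,0]'; python3 -c "
from workcell import bot;o=bot.get_obs();print(o['eef_pos'],o['ft_force'],o['ft_torque'])"
```

```text
clock: 15.15
eef_pos: [0.5167, -0.0416, 0.0628]
tool_rot: [0.105, 0.994, 0.0, 0.002]
ft_force: [-22.1, 1.8, 61.3]
grip_width: 0.0189
grasp_force: 74.9
[ 0.51668217 -0.04163044  0.06282941] [-22.10834459   1.79901255  61.34694733] [ 0.42314498  4.38047244 -0.08844839]
```

```bash
python3 -m inch '[0,0,8,0,0,0,0, 0,0,9,0,0,0,40, 0,0,9,0,0,0,40, 0,0,9,0,0,0,40, 0,0,25,0,0,0,45, 0,0,60,0,0,0,45, 0,0,90,0,0,0,45]'; python3 -m inch '[-25,-10,20,0,0,0,45, -65,-20,20,0,0,0,45, -105,-30,20,0,0,0,45, -145,-40,20,0,0,0,45, -180,-50,20,0,0,0,45, -180,-50,20,0,0,0,45]'
python3 - <<'E'
from h import *
im={c:bot.camera(c) for c in("top","side")}
a=cv2.resize(im["top"][175:250,220:316],(400,312),interpolation=cv2.INTER_CUBIC)
b=cv2.resize(im["side"][200:264,245:327],(400,312),interpolation=cv2.INTER_CUBIC)
cv2.imwrite("pics/c6.png",np.hstack([a,b]))
E
```

```text
clock: 15.73
eef_pos: [0.515, -0.0416, 0.1436]
tool_rot: [0.105, 0.994, -0.0, -0.003]
ft_force: [1.0, 0.3, 0.6]
grip_width: 0.0386
grasp_force: 0.0
clock: 16.23
eef_pos: [0.3284, -0.0914, 0.1627]
tool_rot: [0.107, 0.994, 0.0, -0.005]
ft_force: [-0.8, 0.8, 0.1]
grip_width: 0.0386
grasp_force: 0.0
```

View pics/c6.png

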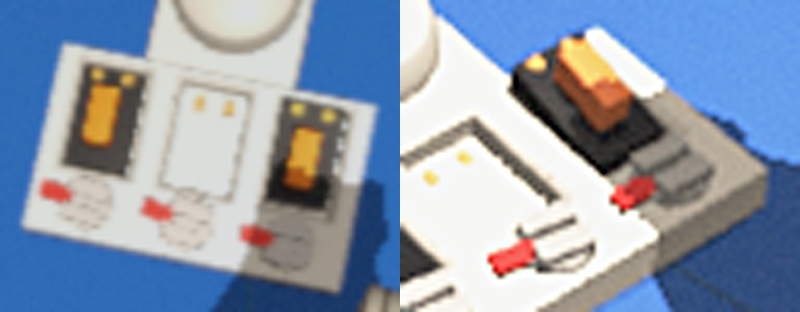

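B sits slightly proud in the right bay. Its far end is up and it's shifted to the left (+y). I'll regrasp, lift a little and re-seat it.

```bash
python3 - <<'E'
from h import *
im={c:bot.camera(c) for c in("top","side")}
org={c:hsvmask(im[c],(5,130,60),(22,255,255)) for c in im}
for n,z,p in(("A",.028,(.552,.1124,-.21)),("B",.032,(.5188,-.0441,-.21))):
  print(n,{c:fit({c:org[c]},lambda p:[box(0,0,.022,.01,z,z+.025,p)],p,13)[c] for c in im})
print(bot.get_obs()['eef_pos'])
E
python3 -m inch '[35,10,0,0,0,0,45, 75,20,0,0,0,0,45, 115,30,0,0,0,0,45, 150,40,0,0,0,0,45, 180,48,0,0,0,0,45, 188,50,0,0,0,0,45, 188,50,0,0,0,0,45, 188,50,0,0,0,0,45]'
```

```text
A {'top': ([0.5546, 0.117], np.float64(-11.2), np.float64(19.2)), 'side': ([0.5506, 0.1114], np.float64(-13.8), np.float64(19.8))}
B {'top': ([0.5184, -0.0388], np.float64(-12.9), np.float64(11.0)), 'side': ([0.5205, -0.048], np.float64(-20.3), np.float64(35.5))}
[ 0.33745688 -0.091899    0.16496887]
clock: 17.1
eef_pos: [0.5244, -0.0413, 0.1639]
tool_rot: [0.105, 0.995, -0.0, -0.001]
ft_force: [-0.9, 0.1, 0.0]
grip_width: 0.0387
grasp_force: 0.0
```

```bash
python3 -m inch '[-7,0,-35,0,0,0,45, -7,0,-70,0,0,0,45, -7,0,-95,0,0,0,45, -7,0,-102,0,0,0,45, -7,0,-102,0,0,0,45, -7,0,-102,0,0,0,45]'; python3 -m inch '[0,0,0,0,0,0,0, 0,0,0,0,0,0,0, 0,0,0,0,0,0,0, 0,0,0,0,0,0,0, 0,0,0,0,0,0,0, 0,0,0,0,0,0,0]'
```

```text
clock: 17.6
eef_pos: [0.5174, -0.0421, 0.0641]
tool_rot: [0.105, 0.994, -0.0, 0.0]
ft_force: [0.1, -0.7, -0.2]
grip_width: 0.0387
grasp_force: 0.0
clock: 18.1
eef_pos: [0.5192, -0.042, 0.0656]
tool_rot: [0.105, 0.994, -0.0, 0.002]
ft_force: [-0.3, -0.0, 6.7]
grip_width: 0.0188
grasp_force: 60.8
```

```bash
python3 -m inch '[0,0,5,0,0,0,0, -4,0.5,5,0,0,0,0, -4,0.5,5,0,0,0,0, -4,0.5,0,0,0,0,0, -4,0.5,-4,0,0,0,0, -4,0.5,-4,0,0,0,0]'; python3 -m inch '[0,0,-3,0,0,0,0, 0,0,-5,0,0,0,0, 0,0,-5,0,0,0,0]'
```

```text
clock: 18.6
eef_pos: [0.5179, -0.0419, 0.0623]
tool_rot: [0.105, 0.994, -0.0, 0.005]
ft_force: [2.6, -2.6, 13.3]
grip_width: 0.0186
grasp_force: 62.8
clock: 18.85
eef_pos: [0.521, -0.0426, 0.0594]
tool_rot: [0.105, 0.994, -0.001, 0.008]
ft_force: [5.7, -3.0, 19.2]
grip_width: 0.0187
grasp_force: 64.6
```

```bash
python3 -m inch '[0,0,4,0,0,0,40, 0,0,4,0,0,0,40, 0,0,4,0,0,0,40, 0,0,4,0,0,0,40, 0,0,35,0,0,0,40, 0,0,50,0,0,0,0, 0,0,50,0,0,0,0, 0,0,50,0,0,0,0]'; python3 -m inch '[0,0,0,0,0,0,0, 0,0,0,0,0,0,0, 0,0,0,0,0,0,0]'
python3 - <<'E'
from h import *
im={c:bot.camera(c) for c in("top","side")}
print(bot.get_obs()['eef_pos'])
a=cv2.resize(im["top"][175:250,220:316],(400,312),interpolation=cv2.INTER_CUBIC)
b=cv2.resize(im["side"][200:264,245:327],(400,312),interpolation=cv2.INTER_CUBIC)
cv2.imwrite("pics/c7.png",np.hstack([a,b]))
E
```

```text
clock: 19.52
eef_pos: [0.5137, -0.0412, 0.1042]
tool_rot: [0.105, 0.994, 0.0, 0.0]
ft_force: [-0.3, -0.3, -0.7]
grip_width: 0.0002
grasp_force: 0.0
clock: 19.77
eef_pos: [0.5126, -0.0411, 0.1029]
tool_rot: [0.105, 0.994, -0.0, -0.001]
ft_force: [-0.4, 0.0, 0.1]
grip_width: -0.0001
grasp_force: 0.0
[ 0.51296342 -0.04118512  0.10337702]
```

View pics/c7.png

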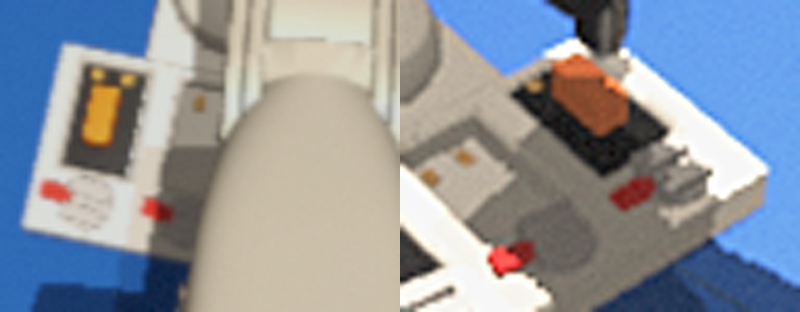

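B looks flush now. I'll check its height by pressing lightly with shut fingers on B's rib, then on A's for comparison.

```bash
python3 -m inch '[6,-2,0,0,0,0,0, 6,-2,-12,0,0,0,0, 6,-2,-20,0,0,0,0, 6,-2,-26,0,0,0,0, 6,-2,-30,0,0,0,0, 6,-2,-33,0,0,0,0, 6,-2,-33,0,0,0,0]'; python3 -m inch '[0,0,40,0,0,0,0, 0,0,60,0,0,0,0, 8,40,60,0,0,0,0, 16,80,60,0,0,0,0, 24,120,60,0,0,0,0, 33,156,60,0,0,0,0, 33,156,40,0,0,0,0, 33,156,10,0,0,0,0]';python3 -m inch '[0,0,-5,0,0,0,0, 0,0,-10,0,0,0,0, 0,0,-10,0,0,0,0, 0,0,-10,0,0,0,0]'
```

```text
clock: 20.45
eef_pos: [0.5191, -0.0432, 0.075]
tool_rot: [0.105, 0.994, -0.0, 0.0]
ft_force: [-11.2, 1.5, 27.8]
grip_width: -0.0001
grasp_force: 14.0
clock: 21.12
eef_pos: [0.556, 0.1161, 0.0837]
tool_rot: [0.103, 0.995, 0.001, 0.004]
ft_force: [0.6, -0.9, -1.3]
grip_width: -0.0004
grasp_force: 0.0
clock: 21.45
eef_pos: [0.5523, 0.1144, 0.075]
tool_rot: [0.105, 0.995, 0.002, 0.0]
ft_force: [-8.5, 3.0, 20.9]
grip_width: 0.0001
grasp_force: 10.6
```

Both ribs stop at TCP z = 0.075, exactly the seated height, so step 1 is done. Next is measuring the key and stand.

```bash
python3 -m inch '[0,0,40,0,0,0,50, 0,0,80,0,0,0,50, 0,0,110,0,0,0,50, 0,0,110,0,0,0,50]'
python3 - <<'E'
from h import *
im={c:bot.camera(c) for c in("top","side")}
st=lambda p:[box(0,0,.0425,.0375,0,.03,p)]
full=lambda p:st(p)+[box(0,0,.015,.011,.036,.096,p)]
for c in im:
    h=cv2.cvtColor(im[c],cv2.COLOR_BGR2HSV)
    m=~hsvmask(im[c],(95,60,0),(130,255,255))
    print(c,"full",fit({c:m},full,(.413,.329,.48),26)[c])
    y=hsvmask(im[c],(24,120,60),(38,255,255));print(y[220:350,150:260].sum())
    print(c,"handle",fit({c:y},lambda p:[box(0,0,.015,.011,.036,.096,p)],(.413,.331,.5),20)[c])
u,v=proj("side",[.413,.33,.05])[0].astype(int)
a=cv2.resize(im["top"][220:275,150:205],(400,400),interpolation=cv2.INTER_CUBIC);b=cv2.resize(im["side"][v-35:v+35,u-35:u+35],(400,400),interpolation=cv2.INTER_CUBIC)
cv2.imwrite("pics/c8.png",np.hstack([a,b])); print(u,v,bot.get_obs()["eef_pos"],bot.get_obs()["joint_pos"])
E
```

```text
clock: 21.78
eef_pos: [0.5563, 0.1132, 0.1889]
tool_rot: [0.105, 0.994, 0.002, 0.006]
ft_force: [1.2, 0.6, 1.5]
grip_width: 0.0428
grasp_force: 0.0
top full ([0.4146, 0.3332], np.float64(27.3), np.float64(234.9))
100
top handle ([0.4149, 0.3333], np.float64(35.1), np.float64(22.8))
side full ([0.414, 0.3263], np.float64(27.3), np.float64(32.1))
24
side handle ([0.4557, 0.2563], np.float64(35.1), np.float64(18.0))
212 330 [0.55347227 0.1125896  0.18306413] [ 2.00712957e-01  4.03546421e-01  4.89045543e-02  1.21282253e+00
 -5.44961213e-05  4.12050359e-01]
```

View pics/c8.png

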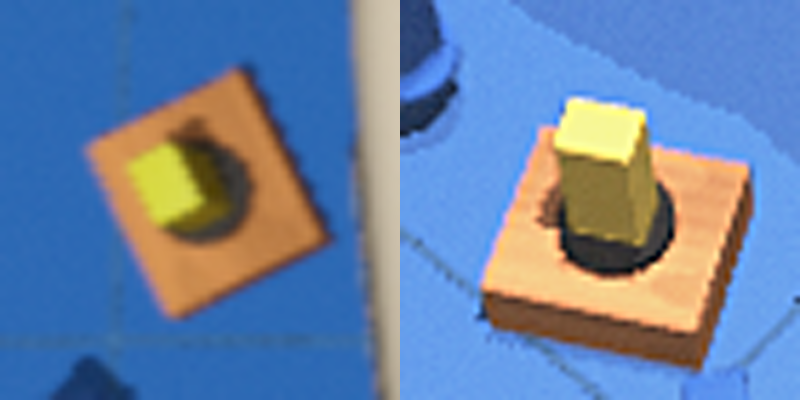

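```bash
python3 -m inch '[-20,31,0,0,0,0.1,60, -40,62,0,0,0,0.2,60, -60,94,0,0,0,0.3,60, -80,125,0,0,0,0.4,60, -100,156,0,0,0,0.5,60, -120,187,0,0,0,0.6,60, -135,210,0,0,0,0.688,60, -139,217,0,0,0,0.688,60]'; python3 -m inch '[0,0,0,0,0,0,60, 0,0,0,0,0,0,60, 0,0,0,0,0,0,60]'
python3 - <<'E'
from h import *
o=bot.get_obs();print(o['eef_pos'],R.from_quat(o['tool_rot']).as_matrix().round(3).tolist(),o['joint_pos'])
bell=np.load("bell.npy")
for c in("top","side"):
    im=bot.camera(c);h=cv2.cvtColor(im,cv2.COLOR_BGR2HSV);m=((h[...,0]<6)|(h[...,0]>174))&(h[...,1]>150)&(h[...,2]>70)
    n,l,s,ce=cv2.connectedComponentsWithStats(m.astype(np.uint8))
    for k in range(1,n):
        if 10<s[k,4]<200:
            w=at(c,ce[k],.034)[0]
            if abs(w[0]-.47)<.08 and abs(w[1]-.07)<.14: print(c,s[k,4],w.round(4))
E
```

```text
clock: 22.55
eef_pos: [0.4102, 0.3318, 0.1792]
tool_rot: [-0.24, 0.971, -0.0, -0.002]
ft_force: [-0.1, -0.0, -1.1]
grip_width: 0.0516
grasp_force: 0.0
clock: 22.8
eef_pos: [0.4139, 0.3284, 0.1804]
tool_rot: [-0.235, 0.972, -0.001, -0.001]
ft_force: [0.2, 0.1, -0.5]
grip_width: 0.0512
grasp_force: 0.0
[0.41390042 0.3284019  0.18042802] [[-0.889, -0.457, -0.001], [-0.457, 0.889, -0.002], [0.002, -0.001, -1.0]] [ 6.71038666e-01  3.39904339e-01 -5.29541274e-02  1.17990315e+00
 -5.91906608e-04  1.96006549e-01]
top 16 [0.4949 0.154  0.034 ]
top 13 [0.4796 0.0743 0.034 ]
top 14 [ 0.4595 -0.0024  0.034 ]
side 36 [ 0.4576 -0.0063  0.034 ]
side 41 [0.4775 0.0714 0.034 ]
side 45 [0.4925 0.1499 0.034 ]
```

```bash
python3 -m inch '[0,1.5,-30,0,0,0,60, 0,1.5,-65,0,0,0,60, 0,1.5,-95,0,0,0,60, 0,1.5,-110,0,0,0,60, 0,1.5,-110,0,0,0,60, 0,1.5,-110,0,0,0,60]'; python3 -m inch '[0,0,0,0,0,0,0, 0,0,0,0,0,0,0, 0,0,0,0,0,0,0, 0,0,0,0,0,0,0, 0,0,0,0,0,0,0, 0,0,0,0,0,0,0]'
python3 -c "
from h import *;o=bot.get_obs();print(o['eef_pos'],R.from_quat(o['tool_rot']).as_matrix().round(3).tolist(),o['ft_force'])"
```

```text
clock: 23.4
eef_pos: [0.4137, 0.33, 0.0707]
tool_rot: [-0.235, 0.972, -0.001, -0.001]
ft_force: [-0.1, -0.4, 0.3]
grip_width: 0.0513
grasp_force: 0.0
clock: 23.9
eef_pos: [0.4151, 0.3321, 0.0733]
tool_rot: [-0.236, 0.972, 0.001, 0.002]
ft_force: [0.5, -1.4, 5.9]
grip_width: 0.0211
grasp_force: 59.6
[0.41512088 0.33208968 0.07333699] [[-0.888, -0.459, 0.004], [-0.459, 0.888, 0.002], [-0.004, 0.0, -1.0]] [ 0.50439982 -1.39298024  5.87530069]
```

```bash
python3 -m inch '[0,0,15,0,0,0,0, 0,0,40,0,0,0,0, 0,0,70,0,0,0,0, 0,0,87,0,0,0,0, 0,0,87,0,0,0,0]'; python3 -m inch '[7,-20,0,0,0,0.1,0, 17,-50,0,0,0,0.2,0, 27,-80,0,0,0,0.3,0, 38,-110,0,0,0,0.4,0, 48,-140,0,0,0,0.5,0, 59,-170,0,0,0,0.6,0, 68,-195,0,0,0,0.7,0, 71,-204,0,0,0,0.787,0]';python3 -m inch '[0,0,0,0,0,0,0, 0,0,0,0,0,0,0, 0,0,0,0,0,0,0, 0,0,0,0,0,0,0]'
python3 - <<'E'
from h import *
o=bot.get_obs();e=o['eef_pos'];print(e,R.from_quat(o['tool_rot']).as_matrix().round(3).tolist(),o['ft_force'],o['grip_width'])
im=bot.camera("side");u,v=proj("side",e-[0,0,.06])[0].astype(int)
cr=cv2.resize(im[v-45:v+45,u-50:u+50],(600,540),interpolation=cv2.INTER_CUBIC)
b=np.array([-.0005,-.0017,0]);S=lambda P:((proj("side",P+b)-[u-50,v-45]+.5)*6).astype(int)
a=np.radians(72.4);d=np.array([np.cos(a),np.sin(a),0])*.014
q=S(np.array([e-[0,0,.067]+d,e-[0,0,.067]-d])); cv2.line(cr,q[0].tolist(),q[1].tolist(),(0,255,0),1)
k=S(np.array([[.4865,.1275,.041]+d,[.4865,.1275,.041]-d]));cv2.line(cr,k[0].tolist(),k[1].tolist(),(255,0,255),1)
cv2.imwrite("pics/c9.png",cr)
E
```

```text
clock: 24.32
eef_pos: [0.4157, 0.3332, 0.163]
tool_rot: [-0.236, 0.972, 0.002, 0.004]
ft_force: [0.6, -0.0, -0.7]
grip_width: 0.0211
grasp_force: 58.9
clock: 24.98
eef_pos: [0.4848, 0.124, 0.1572]
tool_rot: [-0.591, 0.806, -0.0, -0.001]
ft_force: [-0.3, 0.1, -0.6]
grip_width: 0.0211
grasp_force: 59.0
clock: 25.32
eef_pos: [0.484, 0.1283, 0.1579]
tool_rot: [-0.591, 0.807, 0.0, -0.0]
ft_force: [-0.7, -0.5, -1.5]
grip_width: 0.0213
grasp_force: 59.0
[0.48402926 0.1282558  0.15794146] [[-0.301, -0.954, -0.001], [-0.954, 0.301, 0.0], [0.0, 0.001, -1.0]] [-0.70209517 -0.47607409 -1.4875071 ] 0.02133303629150755
```

View pics/c9.png

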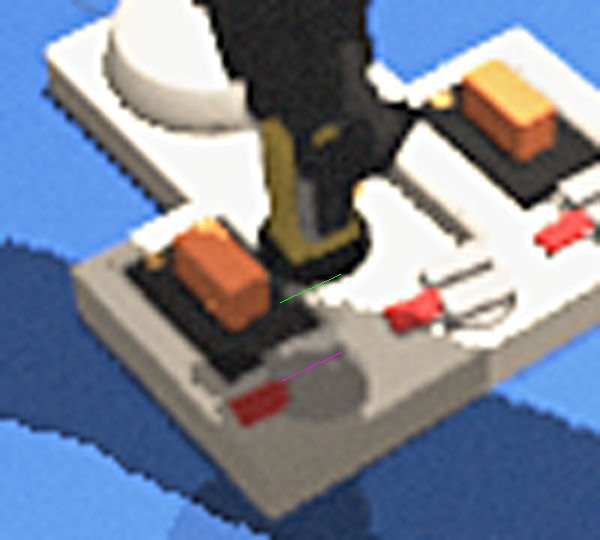

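```bash
python3 -m inch '[2.5,-1,-20,0,0,0,0, 2.5,-1,-38,0,0,0,0, 2.5,-1,-45,0,0,0,0, 2.5,-1,-45,0,0,0,0, 2.5,-1,-45,0,0,0,0]'; python3 -m inch '[0,0,-3,0,0,0,0, 0,0,-6,0,0,0,0, 0,0,-9,0,0,0,0, 0,0,-11,0,0,0,0, 0,0,-11,0,0,0,0]'
python3 -c "
from h import *;o=bot.get_obs();print(o['eef_pos'],o['ft_force'],o['ft_torque'])"
```

```text
clock: 25.78
eef_pos: [0.4868, 0.1268, 0.1133]
tool_rot: [-0.591, 0.807, 0.0, -0.0]
ft_force: [0.3, 0.2, -0.8]
grip_width: 0.0211
grasp_force: 59.1
clock: 26.2
eef_pos: [0.4869, 0.1262, 0.102]
tool_rot: [-0.591, 0.807, 0.0, -0.0]
ft_force: [0.6, 0.9, -0.2]
grip_width: 0.0213
grasp_force: 59.1
[0.48689329 0.12615058 0.10202759] [ 0.62316911  0.86219181 -0.21263498] [0.01685951 0.00970767 0.06519847]
```

```bash
python3 -m inch '[0,0,-1,0,0,-0.1,0, 0,0,-1,0,0,-0.2,0, 0,0,-1,0,0,-0.3,0, 0,0,-1,0,0,-0.4,0, 0,0,-1,0,0,-0.5,0, 0,0,-1,0,0,-0.6,0, 0,0,-1,0,0,-0.7,0, 0,0,-1,0,0,-0.8,0]'; python3 -m inch '[0,0,0,0,0,-0.1,0, 0,0,0,0,0,-0.2,0, 0,0,0,0,0,-0.3,0, 0,0,0,0,0,-0.4,0, 0,0,0,0,0,-0.5,0, 0,0,0,0,0,-0.6,0, 0,0,0,0,0,-0.7,0]'
python3 -c "
from h import *;o=bot.get_obs();print(o['eef_pos'],o['ft_force'],o['ft_torque'],R.from_quat(o['tool_rot']).as_matrix().round(3).tolist())"
```

```text
clock: 26.87
eef_pos: [0.487, 0.126, 0.1013]
tool_rot: [-0.228, 0.974, -0.0, -0.0]
ft_force: [-0.1, 0.4, -0.8]
grip_width: 0.0213
grasp_force: 58.9
clock: 27.45
eef_pos: [0.4868, 0.1261, 0.1013]
tool_rot: [0.12, 0.993, -0.0, -0.0]
ft_force: [-0.7, 0.3, -1.4]
grip_width: 0.0214
grasp_force: 59.0
[0.48677578 0.12611408 0.10131407] [-0.74092646  0.27087037 -1.36738499] [-0.05161041  0.13078531  0.12450391] [[-0.971, 0.238, -0.001], [0.238, 0.971, -0.0], [0.001, -0.0, -1.0]]
```

```bash
T='from workcell import bot;o=bot.get_obs();print(o["ft_torque"].round(3))'; python3 -m inch '[0,0,0,0,0,-0.08,0, 0,0,0,0,0,-0.12,0, 0,0,0,0,0,-0.12,0]'; python3 -c "$T";python3 -m inch '[0,0,0,0,0,-0.08,0, 0,0,0,0,0,-0.12,0, 0,0,0,0,0,-0.12,0]'; python3 -c "$T"
python3 - <<'E'
from h import *
im=bot.camera("side");e=bot.get_obs()['eef_pos'];u,v=proj("side",[.487,.126,.041])[0].astype(int)
cv2.imwrite("pics/c10.png",cv2.resize(im[v-45:v+35,u-50:u+50],(600,480),interpolation=cv2.INTER_CUBIC))
E
```

```text
clock: 27.7
eef_pos: [0.4867, 0.1262, 0.1013]
tool_rot: [0.177, 0.984, -0.0, -0.0]
ft_force: [-0.5, 0.7, -0.6]
grip_width: 0.0211
grasp_force: 59.1
[-0.052  0.236  0.025]
clock: 27.95
eef_pos: [0.4867, 0.1262, 0.1013]
tool_rot: [0.235, 0.972, -0.0, -0.0]
ft_force: [-1.6, -0.3, -0.2]
grip_width: 0.0208
grasp_force: 59.2
[-0.005  0.355  0.197]
```

View pics/c10.png

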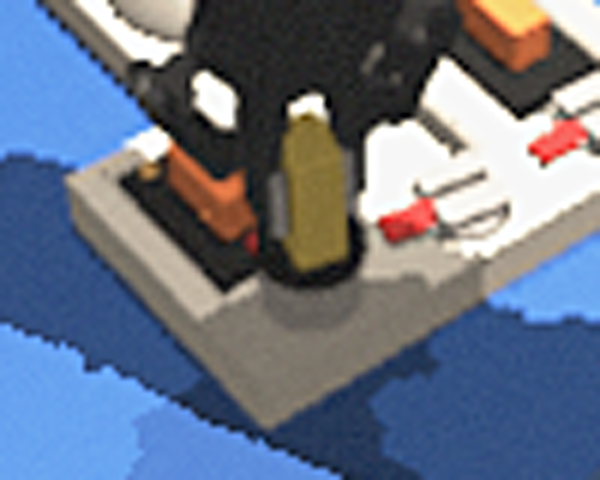

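```bash
T='from workcell import bot;o=bot.get_obs();print(o["ft_torque"].round(3))'; python3 -m inch '[0,0,0,0,0,-0.06,0, 0,0,0,0,0,-0.06,0, 0,0,0,0,0,-0.06,0]'; python3 -c "$T";python3 -m inch '[0,0,0,0,0,-0.05,0, 0,0,0,0,0,-0.05,0, 0,0,0,0,0,-0.05,0]'; python3 -c "$T"
```

```text
clock: 28.25
eef_pos: [0.4867, 0.1262, 0.1013]
tool_rot: [0.263, 0.965, -0.0, -0.0]
ft_force: [-2.0, -0.0, 0.9]
grip_width: 0.0211
grasp_force: 59.4
[-0.237  0.558  0.601]
clock: 28.5
eef_pos: [0.4867, 0.1261, 0.1013]
tool_rot: [0.287, 0.958, -0.0, -0.0]
ft_force: [-2.9, -0.9, 2.1]
grip_width: 0.0213
grasp_force: 60.1
[-0.326  0.698  1.221]
```

The cam is at its hard stop (torque 1.2 N·m). I'm backing off within the slot's play, then going to the right cam.

```bash
python3 -m inch '[0,0,0,0,0,0.1,0, 0,0,0,0,0,0.25,0, 0,0,0,0,0,0.25,0, 0,0,15,0,0,0.25,0, 0,0,40,0,0,0.25,0, 0,0,60,0,0,0.25,0, 0,0,60,0,0,0.25,0]'; python3 -m inch '[-4,-20,0,0,0,0.1,0, -8,-40,0,0,0,0.2,0, -12,-60,0,0,0,0.3,0, -17,-80,0,0,0,0.4,0, -21,-100,0,0,0,0.5,0, -25,-120,0,0,0,0.6,0, -29,-140,0,0,0,0.7,0, -33,-156,0,0,0,0.8,0]'; python3 -m inch '[0,0,0,0,0,0.11,0, 0,0,0,0,0,0.22,0, 0,0,0,0,0,0.33,0, 0,0,0,0,0,0.44,0, 0,0,0,0,0,0.55,0, 0,0,0,0,0,0.66,0, 0,0,0,0,0,0.77,0, 0,0,0,0,0,0.865,0]'; python3 -m inch '[0,0,0,0,0,0,0, 0,0,0,0,0,0,0]'
python3 - <<'E'
from h import *
o=bot.get_obs();e=o['eef_pos'];x=R.from_quat(o['tool_rot']).as_matrix()[:,0];print(e,np.degrees(np.arctan2(x[1],x[0]))%360,o['joint_pos'])
im=bot.camera("side");
cv2.imwrite("pics/c11.png",cv2.resize(im[190:290,200:328],None,fx=5,fy=5,interpolation=cv2.INTER_CUBIC))
E
```

```text
clock: 29.08
eef_pos: [0.4906, 0.1271, 0.1656]
tool_rot: [0.168, 0.986, 0.002, 0.004]
ft_force: [0.5, -0.0, -0.3]
grip_width: 0.0216
grasp_force: 59.2
clock: 29.75
eef_pos: [0.454, -0.0311, 0.1607]
tool_rot: [-0.231, 0.973, -0.0, 0.0]
ft_force: [-0.3, 0.1, -1.4]
grip_width: 0.0212
grasp_force: 59.1
clock: 30.42
eef_pos: [0.4543, -0.0298, 0.1606]
tool_rot: [-0.618, 0.786, 0.0, 0.0]
ft_force: [-0.5, 0.1, -0.9]
grip_width: 0.0212
grasp_force: 59.2
clock: 30.58
eef_pos: [0.4542, -0.0298, 0.1608]
tool_rot: [-0.615, 0.788, 0.0, 0.0]
ft_force: [0.1, 0.0, -1.0]
grip_width: 0.0213
grasp_force: 59.2
[ 0.45416034 -0.02977255  0.16082475] 255.94395373955743 [-6.55504716e-02  2.18185932e-01 -2.75930693e-01  1.07673691e+00
  1.43884364e-04 -1.39102252e+00]
```

View pics/c11.png

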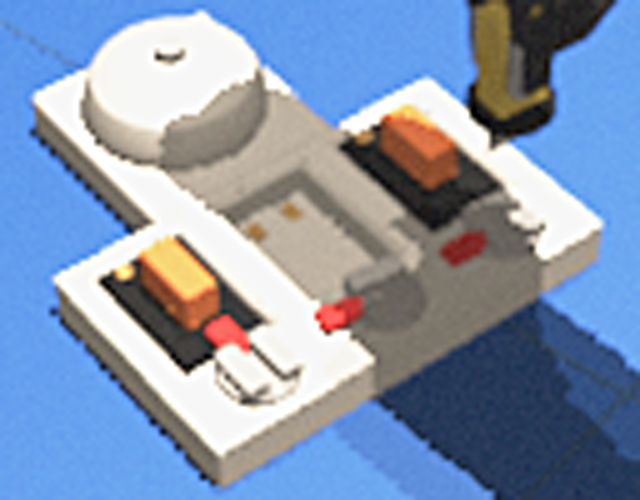

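Left bay: cam fully turned, with the red tongue over the cartridge at crop (228,332). Next is the right cam.

```bash
python3 -m inch '[-0.5,0,-20,0,0,0,0, -0.5,0,-40,0,0,0,0, -0.5,0,-48,0,0,0,0, -0.5,0,-48,0,0,0,0, -0.5,0,-48,0,0,0,0]'; python3 -m inch '[0,0,-3,0,0,0,0, 0,0,-6,0,0,0,0, 0,0,-9,0,0,0,0, 0,0,-11,0,0,0,0, 0,0,-11,0,0,0,0]'
```

```text
clock: 31.05
eef_pos: [0.4534, -0.0297, 0.1132]
tool_rot: [-0.616, 0.787, 0.0, -0.0]
ft_force: [0.3, 0.8, -1.7]
grip_width: 0.0212
grasp_force: 59.2
clock: 31.47
eef_pos: [0.4534, -0.0297, 0.1021]
tool_rot: [-0.617, 0.787, 0.0, -0.0]
ft_force: [0.2, -0.6, -1.0]
grip_width: 0.0211
grasp_force: 59.2
```

```bash
T='from workcell import bot;o=bot.get_obs();print(o["ft_torque"].round(3))'; python3 -m inch '[0,0,-1,0,0,-0.1,0, 0,0,-1,0,0,-0.2,0, 0,0,-1,0,0,-0.3,0, 0,0,-1,0,0,-0.4,0, 0,0,-1,0,0,-0.5,0, 0,0,-1,0,0,-0.6,0, 0,0,-1,0,0,-0.7,0, 0,0,-1,0,0,-0.8,0]'; python3 -m inch '[0,0,0,0,0,-0.1,0, 0,0,0,0,0,-0.2,0, 0,0,0,0,0,-0.3,0, 0,0,0,0,0,-0.4,0, 0,0,0,0,0,-0.5,0, 0,0,0,0,0,-0.6,0, 0,0,0,0,0,-0.7,0]'; python3 -c "$T"; python3 -m inch '[0,0,0,0,0,-0.1,0, 0,0,0,0,0,-0.2,0, 0,0,0,0,0,-0.28,0, 0,0,0,0,0,-0.28,0]'; python3 -c "$T"
```

```text
clock: 32.13
eef_pos: [0.4539, -0.0301, 0.1014]
tool_rot: [-0.259, 0.966, -0.001, 0.0]
ft_force: [1.4, -1.6, -2.2]
grip_width: 0.0209
grasp_force: 59.1
clock: 32.72
eef_pos: [0.4537, -0.0302, 0.1014]
tool_rot: [0.088, 0.996, -0.001, 0.0]
ft_force: [0.1, -1.6, -2.0]
grip_width: 0.0213
grasp_force: 59.1
[-0.419 -0.029  0.062]
clock: 33.05
eef_pos: [0.4536, -0.0302, 0.1013]
tool_rot: [0.224, 0.975, -0.001, 0.0]
ft_force: [0.4, -2.1, -1.1]
grip_width: 0.0212
grasp_force: 59.2
[-0.399  0.062  0.065]
```

```bash
T='from workcell import bot;o=bot.get_obs();print(o["ft_torque"].round(3))'; python3 -m inch '[0,0,0,0,0,-0.07,0, 0,0,0,0,0,-0.07,0, 0,0,0,0,0,-0.07,0]'; python3 -c "$T"
```

```text
clock: 33.3
eef_pos: [0.4535, -0.0302, 0.1013]
tool_rot: [0.256, 0.967, -0.001, 0.0]
ft_force: [-0.6, -2.9, -1.1]
grip_width: 0.0213
grasp_force: 59.3
[-0.798  0.121  0.53 ]
```

```bash
T='from workcell import bot;o=bot.get_obs();print(o["ft_torque"].round(3))'; python3 -m inch '[0,0,0,0,0,-0.05,0, 0,0,0,0,0,-0.05,0, 0,0,0,0,0,-0.05,0]'; python3 -c "$T"; python3 -m inch '[0,0,0,0,0,0.1,0, 0,0,0,0,0,0.25,0, 0,0,0,0,0,0.25,0, 0,0,15,0,0,0.25,0, 0,0,40,0,0,0.25,0, 0,0,65,0,0,0.25,0, 0,0,65,0,0,0.25,0]'; python3 -m inch '[0,20,0,0,0,0.1,0, -2,60,0,0,0,0.2,0, -6,100,0,0,0,0.3,0, -10,140,0,0,0,0.4,0, -14,180,0,0,0,0.5,0, -18,220,0,0,0,0.6,0, -24,260,0,0,0,0.7,0, -30,300,0,0,0,0.8,0]'; python3 -m inch '[-5,30,0,0,0,0,0, -10,61,0,0,0,0,0, -10,61,0,0,0,0,0, -10,61,0,0,0,0,0, -10,61,0,0,0,0,0]'
python3 - <<'E'
from h import *
o=bot.get_obs();e=o['eef_pos'];x=R.from_quat(o['tool_rot']).as_matrix()[:,0];print(e,np.degrees(np.arctan2(x[1],x[0]))%360,o['ft_force'])
im=bot.camera("side")
a=cv2.resize(im[200:264,245:327],(400,312),interpolation=cv2.INTER_CUBIC)
u,v=proj("side",[.414,.33,.08])[0].astype(int)
cv2.imwrite("pics/c12.png",np.hstack([a,cv2.resize(im[v-40:v+40,u-50:u+50],(390,312),interpolation=cv2.INTER_CUBIC)]))
E
```

```text
clock: 33.55
eef_pos: [0.4535, -0.0302, 0.1014]
tool_rot: [0.28, 0.96, -0.001, 0.0]
ft_force: [0.0, -4.0, -2.1]
grip_width: 0.0214
grasp_force: 59.7
[-1.049  0.216  1.002]
clock: 34.13
eef_pos: [0.4569, -0.0294, 0.1709]
tool_rot: [0.161, 0.987, 0.001, 0.004]
ft_force: [0.9, -0.5, 0.1]
grip_width: 0.0213
grasp_force: 59.4
clock: 34.8
eef_pos: [0.4226, 0.2725, 0.1658]
tool_rot: [-0.239, 0.971, 0.001, -0.0]
ft_force: [1.5, -0.5, -1.2]
grip_width: 0.0216
grasp_force: 59.3
clock: 35.22
eef_pos: [0.413, 0.3311, 0.1656]
tool_rot: [-0.237, 0.971, -0.0, -0.001]
ft_force: [0.1, 0.2, -0.6]
grip_width: 0.0215
grasp_force: 59.4
[0.41298587 0.33106656 0.16556157] 207.44476691366688 [ 0.0755652   0.18279155 -0.62709455]
```

View pics/c12.png

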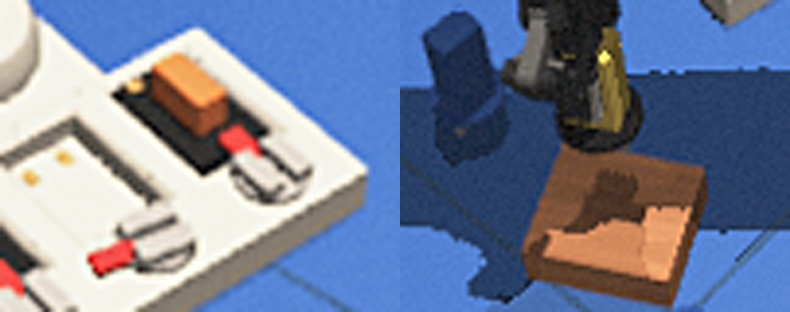

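Both cams are locked with their tongues over the cartridges. I'm returning the key to its stand.

```bash
python3 -m inch '[2,1,-25,0,0,0,0, 2,1,-50,0,0,0,0, 2,1,-64,0,0,0,0, 2,1,-64,0,0,0,0, 2,1,-64,0,0,0,0]'; python3 -m inch '[0,0,-6,0,0,0,0, 0,0,-12,0,0,0,0, 0,0,-18,0,0,0,0, 0,0,-22,0,0,0,0, 0,0,-22,0,0,0,0]'
```

```text
clock: 35.68
eef_pos: [0.4154, 0.3307, 0.1018]
tool_rot: [-0.236, 0.972, -0.0, -0.001]
ft_force: [0.1, 0.4, -0.2]
grip_width: 0.0213
grasp_force: 59.4
clock: 36.1
eef_pos: [0.4151, 0.3319, 0.0794]
tool_rot: [-0.237, 0.971, -0.0, -0.001]
ft_force: [-0.7, -0.5, -0.6]
grip_width: 0.0214
grasp_force: 59.4
```

```bash
python3 -m inch '[0,0,-3,0,0,0,0, 0,0,-6,0,0,0,0, 0,0,-7,0,0,0,0, 0,0,-7,0,0,0,0]'; python3 -m inch '[0,0,-1,0,0,0,0, 0,0,-1,0,0,0,0]'
```

```text
clock: 36.43
eef_pos: [0.4156, 0.3324, 0.0734]
tool_rot: [-0.237, 0.971, 0.0, 0.0]
ft_force: [0.0, 0.4, -1.4]
grip_width: 0.0218
grasp_force: 59.7
clock: 36.6
eef_pos: [0.4156, 0.3324, 0.0733]
tool_rot: [-0.237, 0.971, 0.0, 0.0]
ft_force: [-1.9, -0.9, 6.2]
grip_width: 0.0213
grasp_force: 60.4
```

Contact is at 0.0733, the same height as when I gripped it. Releasing and backing away.

```bash
python3 -m inch '[0,0,0,0,0,0,50, 0,0,0,0,0,0,60, 0,0,0,0,0,0,60, 0,0,0,0,0,0,60, 0,0,30,0,0,0,60, 0,0,70,0,0,0,60, 0,0,110,0,0,0,60, 0,0,130,0,0,0,60]'; python3 -m inch '[-20,-35,20,0,0,0,60, -40,-70,20,0,0,0,60, -60,-105,20,0,0,0,60, -80,-140,20,0,0,0,60, -100,-180,20,0,0,0,60, -110,-220,20,0,0,0,60, -110,-220,20,0,0,0,60, -110,-220,20,0,0,0,60]'
python3 - <<'E'
from h import *
im={c:bot.camera(c) for c in("top","side")}
print(bot.get_obs()['eef_pos'])
u,v=proj("side",[.414,.33,.05])[0].astype(int)
a=cv2.resize(im["side"][120:400,90:450],(450,350));b=cv2.resize(im["side"][v-35:v+35,u-35:u+35],(350,350),interpolation=cv2.INTER_CUBIC)
cv2.imwrite("pics/c13.png",np.hstack([a,b]))
full=lambda p:[box(0,0,.0425,.0375,0,.03,p),box(0,0,.015,.011,.036,.096,p)]
for c in im: print(c,fit({c:~hsvmask(im[c],(95,60,0),(130,255,255))},full,(.413,.329,.48),26)[c])
E
```

```text
clock: 37.27
eef_pos: [0.4171, 0.3334, 0.207]
tool_rot: [-0.237, 0.971, 0.001, 0.003]
ft_force: [1.2, -0.1, 0.4]
grip_width: 0.0514
grasp_force: 0.0
clock: 37.93
eef_pos: [0.305, 0.1106, 0.2225]
tool_rot: [-0.235, 0.972, 0.0, 0.0]
ft_force: [0.5, -0.0, -0.2]
grip_width: 0.0515
grasp_force: 0.0
[0.30633719 0.11259275 0.22268377]
top ([0.4146, 0.3332], np.float64(27.3), np.float64(46.1))
side ([0.4138, 0.3265], np.float64(27.3), np.float64(42.1))
```

View pics/c13.png

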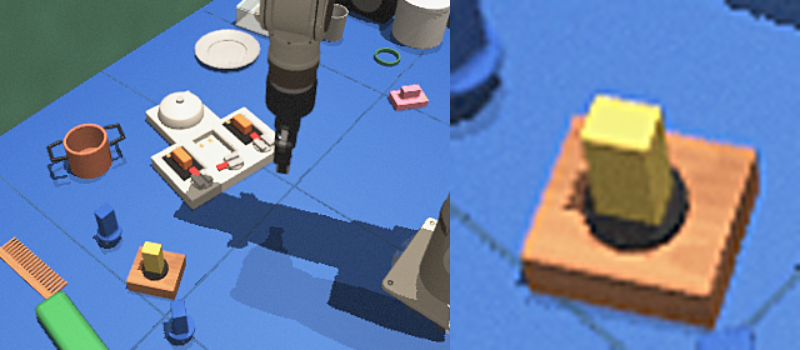

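The key stands upright and fully down at right crop (625,160). Both cartridges are locked, no third one is visible, and the robot is clear of everything.

```bash
python3 -c "
from workcell import bot;print(bot.job_done())"
```

```text
the job is handed in; nothing more can be done
None
```

Job handed in: both cartridges present are seated and locked (left and right bays), the key is fully down in its stand, and the other things were left alone; the hand-in call gave no verdict.

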